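# Put the flask and the sanding block away by height

## Task

Put the two things away in the plywood shelf modules, each under the roof that suits its height: the round-bottomed flask goes under the high roof, standing upright and centred in the cork ring there, and the sanding block goes under the low roof, lying flat on the floor board with its long side pointing straight in and more than half of it beneath the roof. Keep the flask upright on the way, and do not shove the wax tin, the tea light or the dropper bottle about.

Things in the scene. Friction and masses are not known exactly. Their poses are not given: they have to be found in the camera images.
- flask_center (a point): White stoneware flask with a round bottom, 112 mm high, about 0.15 kg: ball-shaped bulb 52 mm in diameter, straight neck 22 mm in diameter from 54 to 102 mm above the lowest point, then a cork 18 mm in diameter, 10 mm high. It starts upright in the small ring on the table. The point lies on its axis, half-way up (56 mm above the lowest point); z runs up the neck.
- rest_ring: Cork ring fixed to the open table, in which the flask starts: 60 mm across, hole 36 mm, 14 mm high; the bulb dips 7 mm into it. Origin at the centre of its underside.
- block_center (a point): Sanding block, a brown cork-topped flat bar 49 mm wide, 92 mm long, 30 mm high, about 0.08 kg, lying flat on the table. The point is its centre, 15 mm above its underside; y runs along its length, z up.
- tall_module_floor (a point): Plywood shelf module with the high roof, fixed to the table, 140 x 140 mm. The point is the middle of its floor board's top, 8 mm above the table; x points in from the open front to the back panel (inner face 62 mm behind the point), y left, z up. Sides open but for strips 8 mm high along the floor's side edges (128 mm apart) and upright cheeks in the rear 40 mm.
- tall_module_roof_edge (a point): Middle of the lower front edge of the high roof: 20 mm in front of the floor's middle, 207 mm above the floor board. The roof, 8 mm thick and as wide as the module, runs from here to the back and is held only there. Axes as the module's.
- tall_module_ring (a point): Centre of the top of the cork ring fixed on the tall module's floor, 15 mm behind the roof's front edge: 60 mm outside, hole 36 mm, 14 mm high. The seated flask's bulb dips 7 mm into it, so its half-way point stands 49 mm above this point. Axes as the module's.
- low_module_floor (a point): Plywood shelf module with the low roof, fixed to the table: footprint, floor board, strips, cheeks, back panel and axes as the tall one, but without a ring. The point is the middle of its floor board's top, 8 mm above the table. The two modules may stand either way round.
- low_module_roof_edge (a point): Middle of the lower front edge of the low roof: 20 mm in front of the floor's middle, only 70 mm above the floor board. The roof, 8 mm thick and as wide as the module, runs from here to the back. Axes as the module's.
- wax_tin_center (a point): Bystander: low round tin 58 mm across, 22 mm high, between the two things; the point is its centre.
- tea_light_center (a point): Bystander: tea light 38 mm across, 18 mm high, in front of the modules; the point is its centre.
- dropper_center (a point): Bystander: brown dropper bottle 33 mm across, 102 mm high, at the right side of the table; the point is its centre.
There are look-alikes about, which are no part of the job. There is more than one size of the part that bears block_center; the job needs the larger.

How it is judged:
At the end, for the whole second after the job is handed in: Flask at rest in the tall module's ring: half-way point within 8 mm of the ring's axis and 44 to 53 mm above its top, leaning under 8 degrees. Block flat, at rest on the low module's floor: centre behind the roof edge, within 40 mm of the middle sideways, 17 degrees of straight in (horizontal distance between flask_center and tall_module_ring below 0.008 m and angle between flask_center's own z axis and vertical below 0.14 rad and z of flask_center in the frame of tall_module_ring between 0.044 and 0.053 m and x of block_center in the frame of low_module_floor between -0.02 and 0.02 m and y of block_center in the frame of low_module_floor between -0.04 and 0.04 m and z of block_center in the frame of low_module_floor between 0.011 and 0.019 m and angle between the y axis of block_center and the x axis of low_module_floor, either way round below 0.3 rad and angle between block_center's own z axis and vertical below 0.08 rad and linear speed of each of flask, block below 0.02 m/s); the robot touches nothing.
It fails at once if the flask leans more than 34 degrees (angle between flask_center's own z axis and vertical above 0.6 rad).
It fails at once if the wax tin is moved more than 30 mm (distance of wax_tin_center from where it was at the start of the episode above 0.03 m).
It fails at once if the tea light is moved more than 30 mm (distance of tea_light_center from where it was at the start of the episode above 0.03 m).
It fails at once if the dropper bottle is moved more than 30 mm (distance of dropper_center from where it was at the start of the episode above 0.03 m).
It also fails if it takes over 70 s, if anything falls off the work surface, if the arm or the gripper's body presses on something with over 40 N, if the wrist force passes 120 N, or if a joint passes its speed limit or range.

## Robot

A 6-joint arm with a two-finger parallel gripper is mounted at the origin on a cart in front of the work surface, level with it; the furniture and walls round the work are solid. World frame = base frame: x ahead of the robot, y to its left, z up, the work surface at z = 0. Lengths are in m, angles in rad, forces in N, time in s.
With the tool pointing down it reaches from about 0.4 to 0.925 m from the base axis. Payload 3.4 kg.
Tool frame: the origin (TCP) lies at the very end of the fingers, on their centre line; the grasp point (between the pads) lies ctrl.grip_depth behind it (ctrl.grip_depth is the distance from the TCP to the grasp point, in m); z points along the fingers, y is the line along which they close (so a half turn about z gives the same grasp; the last joint's range is limited). The gripper opens to 85 mm and grips with 20 to 120 N. Pads are 22 mm wide; open, the fingers measure 114 mm over their backs; the gripper's body (76 mm by 85 mm) begins 54 mm behind the grasp point. The pads swing forward as they close: fully open they stand 13 mm farther back than shut.
Start: joints at [1.139, 0.307, 1.506, -0, 1.328, -0.073], TCP at [0.201, 0.539, 0.231] pointing down, gripper open.
Joint ranges: [-3.12, 3.12], [-1.05, 2.28], [0.14, 2.33], [-1.42, 4.57], [0.1, 2.73], [-2.68, 2.68]. Speed limits (rad/s): [2.57, 2.57, 3.14, 3.14, 3.14, 3.14].

## Interface

Orientations are given as a unit quaternion [x, y, z, w].
In Python, from bench import ctrl gives the robot as it stands. The module is installed in compiled form; this text tells all that it offers.
- The arm moves only by the tool step_arm, never from a script. Its argument "steps" is one flat list of numbers, 7 for each row, row after row: the shift along the tool's x, y, z in m, then the turn, a rotation vector about the tool's x, y, z in rad, then the opening, from 0 (shut) to 1 (fully open). In form: [tx, ty, tz, ax, ay, az, fingers, tx, ty, tz, ax, ay, az, fingers, ...]. A call has 1 to 20 rows; each row is the pose to reach, as a shift and turn from the pose commanded when the call began, along the tool's axes at that moment; what a row does not reach only later rows make up. A row lasts 1/12 s, in which the tool goes at most 41.7 mm and 7.16 degrees, less where a joint would pass 70% of its speed; a pose out of reach is approached as far as the arm can. A call with a gripper value outside its range is refused whole. The fingers move at their own pace and stop on an object; "newtons" is the grip in N (left out, the last holds). Time passes only in rows, so rows that repeat a pose let the fingers close. It gives the time, the measured TCP pose, the force, the opening and the grip force at its end, in the units of the state.
- ctrl.sense(): the state, without advancing time (a new reading comes with each control period).
- ctrl.snapshot(name): name is "scene" or "top" or "wrist"; returns (picture, depth): 400x640x3 uint8, red, green, blue; 400x640 float32, m along the optical axis (not along the pixel's ray), 0 where there is no reading.
- ctrl.get_calibration(name): a dict with "mtx" (3x3 intrinsics, pixels), "xyz" and "attitude" of the camera in the world; the wrist camera has in their place "hand_eye" (4x4, takes a point from camera to tool coordinates, whose origin is the TCP and whose axes are the flange's). Camera axes: x right, y up, looking along -z (the intrinsics and any distortion apply to the point x, -y, -z); pixel columns grow to the right and rows downward; lengths in m; the calibration is good to about 2 mm. A picture is of the moment at which its call begins: read the wrist's pose just before it. get_calibration takes no time and is no camera call.
- ctrl.finish_job(): hands the job in; it is judged then, once.
The state is a dict: "t": time; "joint_positions": joint angles; "joint_velocities": joint speeds; "joint_torque": joint torques, N m; "tool_pos": TCP position; "orientation": TCP orientation; "ft_force": force on the tool from outside, world axes, zero at the start; "moment": the same for the moment, N m; "gripper_width": finger opening in m; "grasp_force": force on a finger pad.
Only numpy, scipy, OpenCV 4.12 (cv2) and the standard library are available. Lean on these libraries where they do the work, as an engineer would, in place of code of your own. Each camera call takes 0.05 s, during which the arm holds its last target. There are 200 camera calls.

## Working session

There is one attempt and no reset: what is moved stays moved. The work goes in short steps, Python scripts to look and compute and a tool call to move; the robot and the scene stay as the last step left them, time stands still between calls to the robot, and variables do not carry over. Pictures are saved under pics/ and viewed, at most 10 in all, crops included, and the job is handed in when it is done.

Besides the shell and the picture viewer there is one more tool, called after "Request:" by a JSON object that holds its "op" and its "data". step_arm: Moves the arm, as the interface text tells. Its arguments: {"type":"object","properties":{"steps":{"type":"array","items":{"type":"number"}},"newtons":{"type":"number"}},"required":["steps"]}

```bash
mkdir -p pics; cat > h.py <<'E'
import numpy as np, cv2
from bench import ctrl
from scipy.spatial.transform import Rotation as R
def snap(n):
    s=ctrl.sense(); p,d=ctrl.snapshot(n); c=ctrl.get_calibration(n)
    if n=="wrist":
        T=np.eye(4);T[:3,:3]=R.from_quat(s["orientation"]).as_matrix();T[:3,3]=s["tool_pos"]
        T=T@np.array(c["hand_eye"])
    else:
        T=np.eye(4);a=np.array(c["attitude"],float)
        T[:3,:3]=R.from_quat(a).as_matrix() if a.size==4 else a.reshape(3,3); T[:3,3]=c["xyz"]
    np.savez(f"{n}.npz",p=p,d=d,T=T,K=np.array(c["mtx"]))
    return p,d
def cloud(n):
    z=np.load(f"{n}.npz");d=z["d"];K=z["K"];T=z["T"]
    v,u=np.mgrid[:d.shape[0],:d.shape[1]]
    P=np.stack([(u-K[0,2])/K[0,0]*d,-(v-K[1,2])/K[1,1]*d,-d],-1)@T[:3,:3].T+T[:3,3]
    P[d==0]=np.nan
    return P
E
python3 - <<'E'
from h import *
for n in("top","scene"):
    p,d=snap(n); cv2.imwrite(f"pics/{n}0.png",p[...,::-1])
    c=ctrl.get_calibration(n);print(n,c)
print(ctrl.sense(),ctrl.grip_depth, ctrl.get_calibration("wrist"))
E
```

```text
top {'mtx': array([[410.7920318 ,   0.        , 319.93585927],
       [  0.        , 410.7920318 , 198.69876398],
       [  0.        ,   0.        ,   1.        ]]), 'xyz': array([ 0.41063577, -0.00947158,  1.23199751]), 'attitude': array([-0.04509707,  0.055412  ,  0.70627915, -0.7043192 ])}
scene {'mtx': array([[486.9848067 ,   0.        , 318.79393134],
       [  0.        , 486.9848067 , 202.5291868 ],
       [  0.        ,   0.        ,   1.        ]]), 'xyz': array([ 0.12226985, -0.84560559,  1.05214522]), 'attitude': array([ 0.37856481, -0.09800536, -0.23905799,  0.88878283])}
{'t': 0.1, 'joint_positions': array([ 1.13947659e+00,  3.07531774e-01,  1.50753241e+00, -2.95490060e-05,
        1.32841636e+00, -7.35122195e-02]), 'joint_velocities': array([-0.00075847, -0.00100328, -0.00469717, -0.00166136, -0.00131453,
        0.00036743]), 'joint_torque': array([-2.88602547e-03, -4.58529711e+01, -2.52605617e+01, -1.71321926e-04,
        5.68648131e-03,  5.45389696e-06]), 'tool_pos': array([0.20115465, 0.53799888, 0.23045783]), 'orientation': array([ 1.77947354e-01,  9.84039556e-01, -9.17616827e-04, -2.21860453e-04]), 'ft_force': array([-0.33423138,  0.52578616, -0.57808224]), 'moment': array([-0.03131708, -0.01775782,  0.02805673]), 'grasp_force': 0.0, 'gripper_width': 0.08541374909485812} 0.0187 {'mtx': array([[356.49582506,   0.        , 317.81480859],
       [  0.        , 356.49582506, 197.83111873],
       [  0.        ,   0.        ,   1.        ]]), 'hand_eye': array([[-1.38130925e-04,  9.63446059e-01,  2.67902354e-01,
         6.82392964e-02],
       [ 9.99999978e-01,  9.12067150e-05,  1.87598844e-04,
        -2.36474017e-04],
       [ 1.56306874e-04,  2.67902374e-01, -9.63446051e-01,
        -1.43389666e-01],
       [ 0.00000000e+00,  0.00000000e+00,  0.00000000e+00,
         1.00000000e+00]])}
```

View pics/top0.png

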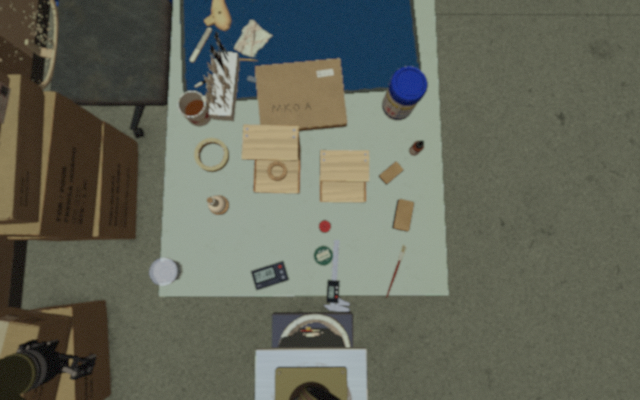

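View pics/scene0.png

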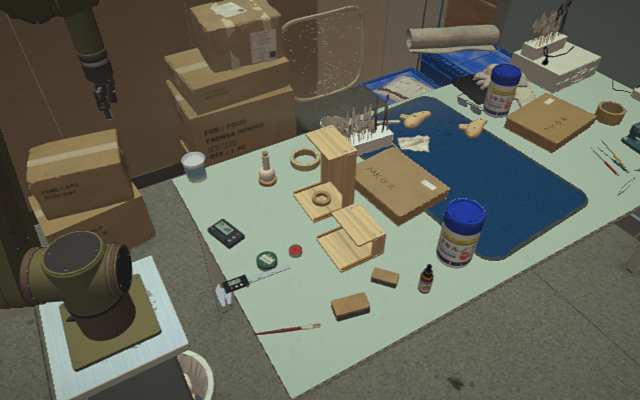

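The top view shows the following.

- Block candidates: bar at (403,214), smaller look-alike at (391,173), and the cardboard box at (300,95). I choose (403,214), the larger.
- Flask candidates: (217,204) in its ring, the cup at (194,107), and the pot at (164,271). I choose (217,204).
- Modules: tall at (275,160) with its ring at (277,171), low at (344,176).
- Bystanders: tin (323,256), tea light (324,227), dropper (417,147).

Next I measure these and check them in a close crop.

```bash
cat > m.py <<'E'
from h import *
def rect(P,lo,hi,zlo,zhi):
    m=(P[...,0]>lo[0])&(P[...,0]<hi[0])&(P[...,1]>lo[1])&(P[...,1]<hi[1])&(P[...,2]>zlo)&(P[...,2]<zhi)
    return P[m]
E
python3 - <<'E'
from m import *
P=cloud("top")
for n,(u,v) in dict(table=(300,215),block=(403,214),small=(391,173),flask=(217,204),tallroof=(270,140),tallfloor=(277,187),ring=(269,171),lowroof=(344,165),lowfloor=(344,193),tin=(323,256),tea=(324,227),drop=(417,147)).items(): print(n,P[v,u].round(4))
def mar(n,c,r,zl,zh):
    Q=rect(P,(c[0]-r,c[1]-r),(c[0]+r,c[1]+r),zl,zh)
    (cx,cy),(w,h),a=cv2.minAreaRect(Q[:,:2].astype(np.float32)); b=cv2.boxPoints(((cx,cy),(w,h),a))
    print(n,len(Q),np.round([cx,cy,w,h,a],4),Q[:,2].mean().round(4),b.round(3).tolist())
b=P[214,403];s=P[173,391]
mar("block",b,.07,.02,.045);mar("small",s,.05,.012,.045)
for n,(u,v),z in(("tallroof",(270,140),.01),("lowroof",(344,165),.006)): 
    q=P[v,u]; mar(n,q,.12,q[2]-z,q[2]+z)
for n,(u,v) in(("tallfl",(277,187)),("lowfl",(344,193))):
    q=P[v,u]; mar(n,q,.085,.004,.012); mar(n+"strip",q,.085,.012,.019)
mar("ring",P[171,269],.07,.019,.026)
mar("tin",P[256,323],.05,.014,.03);mar("tea",P[227,324],.05,.01,.03);mar("drop",P[147,417],.04,.03,.12);mar("flask",P[204,217],.06,.018,.14);
mar("flasktop",P[204,217],.06,.10,.14)
z=np.load("top.npz");p=z["p"]
a=cv2.resize(p[120:240,360:440],None,fx=5,fy=5,interpolation=2)[:, :400]
b=cv2.resize(p[120:240,190:290],None,fx=4,fy=4,interpolation=2)
im=np.zeros((600,800,3),np.uint8); im[:600,:400]=a; im[:480,400:800]=b
cv2.imwrite("pics/c1.png",im[...,::-1])
E
```

```text
table [0.5373 0.0323 0.0025]
block [ 0.5364 -0.2715  0.0332]
small [ 0.6624 -0.2423  0.0189]
flask [0.5629 0.2668 0.0659]
tallroof [0.7043 0.1008 0.2265]
tallfloor [0.6214 0.1015 0.0104]
ring [0.6678 0.1248 0.0237]
lowroof [ 0.6716 -0.0955  0.0869]
lowfloor [ 0.6031 -0.1004  0.0088]
tin [ 0.415  -0.0359  0.0195]
tea [ 0.5007 -0.0395  0.0076]
drop [ 0.7299 -0.3116  0.0671]
block 507 [ 5.35900e-01 -2.73400e-01  5.02000e-02  8.98000e-02  7.80571e+01] 0.0286 [[0.4869999885559082, -0.289000004529953], [0.574999988079071, -0.3070000112056732], [0.5849999785423279, -0.257999986410141], [0.4970000088214874, -0.23999999463558197]]
small 288 [ 6.6520e-01 -2.4060e-01  3.7800e-02  7.0000e-02  4.0213e+01] 0.0216 [[0.628000020980835, -0.22599999606609344], [0.6729999780654907, -0.2800000011920929], [0.7020000219345093, -0.2549999952316284], [0.6570000052452087, -0.20200000703334808]]
tallroof 1923 [ 0.7009  0.1032  0.1402  0.091  88.8112] 0.2233 [[0.6539999842643738, 0.03400000184774399], [0.7450000047683716, 0.03200000151991844], [0.7480000257492065, 0.1720000058412552], [0.6570000052452087, 0.17
[... 1972 characters left out ...]
 3.21000e-02  2.80000e-02  4.89202e+01] 0.066 [[0.7139999866485596, -0.3179999887943268], [0.7350000143051147, -0.335999995470047], [0.7559999823570251, -0.31200000643730164], [0.7350000143051147, -0.2930000126361847]]
flask 269 [5.67100e-01 2.73600e-01 4.51000e-02 5.35000e-02 5.43511e+01] 0.0642 [[0.5320000052452087, 0.2709999978542328], [0.5759999752044678, 0.23999999463558197], [0.6019999980926514, 0.2759999930858612], [0.5580000281333923, 0.30799999833106995]]
flasktop 52 [ 0.5673  0.2757  0.0169  0.0194 15.2977] 0.1151 [[0.5569999814033508, 0.28299999237060547], [0.5619999766349792, 0.2639999985694885], [0.578000009059906, 0.26899999380111694], [0.5730000138282776, 0.28700000047683716]]
```

View pics/c1.png

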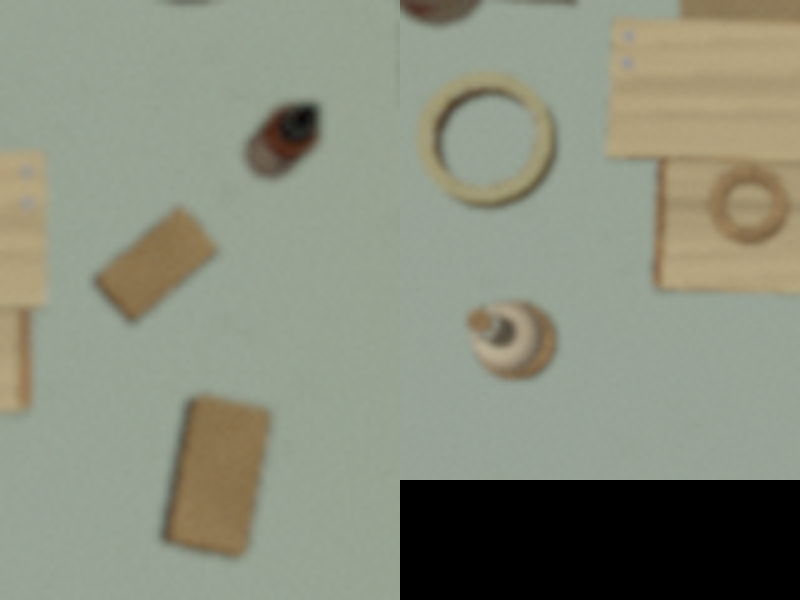

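The crop confirms the larger bar (about 50x90 mm at x=0.536, y=-0.273) and the flask in its small ring, while the pale tape ring is a decoy. I'll work out the pre-grasp: tool tilted 50° forward so the gripper stays clear of the roofs, with the camera on top.

```bash
cat >> m.py <<'E'
def Rt(tilt,psi):
    t=np.radians(tilt);c,s=np.cos(t),np.sin(t);a,b=np.cos(psi),np.sin(psi)
    z=np.array([s*a,s*b,-c]);x=np.array([c*a,c*b,s]);return np.stack([x,np.cross(z,x),z],1)
def delta(g,tilt,psi,back=0.0,tcp=False):
    "shift+rotvec, in the present tool frame, to bring the grasp point (or TCP) to g, less 'back' along tool z"
    s=ctrl.sense();R0=R.from_quat(s["orientation"]).as_matrix();R1=Rt(tilt,psi)
    p=np.array(g)+R1[:,2]*((0 if tcp else ctrl.grip_depth)-back)
    print("tcp->",p.round(4),"d",(R0.T@(p-s["tool_pos"])).round(4),"r",R.from_matrix(R0.T@R1).as_rotvec().round(4), "t",s["t"])
E
python3 - <<'E'
from m import *
delta((.42,.25,.27),50,.45,tcp=True)
delta((.567,.275,.087),50,.45,.12)
E
```

```text
tcp-> [0.42 0.25 0.27] d [-0.3058 -0.1932 -0.0392] r [-1.0048  0.431   2.1522] t 0.1
tcp-> [0.4971 0.2412 0.1521] d [-0.3812 -0.1742  0.0786] r [-1.0048  0.431   2.1522] t 0.1
```

Request:
{"op": "step_arm", "data": {"steps": [-0.306,-0.193,-0.039,-1.005,0.431,2.152,1,-0.306,-0.193,-0.039,-1.005,0.431,2.152,1,-0.306,-0.193,-0.039,-1.005,0.431,2.152,1,-0.306,-0.193,-0.039,-1.005,0.431,2.152,1,-0.306,-0.193,-0.039,-1.005,0.431,2.152,1,-0.306,-0.193,-0.039,-1.005,0.431,2.152,1,-0.306,-0.193,-0.039,-1.005,0.431,2.152,1,-0.306,-0.193,-0.039,-1.005,0.431,2.152,1,-0.306,-0.193,-0.039,-1.005,0.431,2.152,1,-0.306,-0.193,-0.039,-1.005,0.431,2.152,1,-0.306,-0.193,-0.039,-1.005,0.431,2.152,1,-0.306,-0.193,-0.039,-1.005,0.431,2.152,1,-0.306,-0.193,-0.039,-1.005,0.431,2.152,1,-0.306,-0.193,-0.039,-1.005,0.431,2.152,1,-0.306,-0.193,-0.039,-1.005,0.431,2.152,1,-0.306,-0.193,-0.039,-1.005,0.431,2.152,1,-0.306,-0.193,-0.039,-1.005,0.431,2.152,1,-0.306,-0.193,-0.039,-1.005,0.431,2.152,1,-0.306,-0.193,-0.039,-1.005,0.431,2.152,1,-0.306,-0.193,-0.039,-1.005,0.431,2.152,1]}}

```text
t: 1.77
tool_pos: [0.4181, 0.2456, 0.2649]
orientation: [0.879, 0.249, 0.397, -0.087]
ft_force: [-0.2, -0.6, -0.7]
gripper_width: 0.0851
grasp_force: 0.0
```

```bash
python3 - <<'E'
from m import *
delta((.42,.25,.27),50,.45,tcp=True)
delta((.567,.275,.087),50,.45,.10)
print(ctrl.sense()["joint_positions"].round(3))
p,d=snap("wrist"); cv2.imwrite("pics/w1.png",p[...,::-1])
E
```

```text
tcp-> [0.42 0.25 0.27] d [ 0.0065 -0.0026 -0.0006] r [-0.0318  0.0349  0.0877] t 1.7667
tcp-> [0.5109 0.2479 0.1393] d [-0.0402  0.0393  0.1458] r [-0.0318  0.0349  0.0877] t 1.7667
[ 0.382 -0.129  2.28   0.479  0.176  0.964]
```

View pics/w1.png

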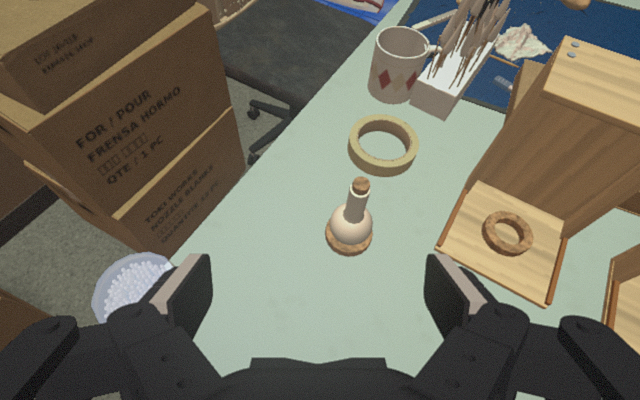

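The wrist view shows the flask with cork at (360,185), neck at (356,205) and bulb at (352,226). The tall module's ring is at (508,232). Next I fit both from depth.

```bash
cat > fit.py <<'E'
from m import *
from scipy.optimize import least_squares as LS
def cyl(Q,r,cam):
    f=lambda c:np.hypot(Q[:,0]-c[0],Q[:,1]-c[1])-r
    m=Q[:,:2].mean(0);v=m-cam[:2];x0=m+v/np.linalg.norm(v)*r*.7
    s=LS(f,x0,loss="soft_l1",f_scale=.001);return s.x.round(4),len(Q),np.abs(s.fun).mean().round(4)
def ringtop(P,c,z):
    Q=rect(P,(c[0]-.04,c[1]-.04),(c[0]+.04,c[1]+.04),z-.005,z+.005)
    r=np.hypot(Q[:,0]-c[0],Q[:,1]-c[1])
    f=lambda k:np.clip(np.abs(np.hypot(Q[:,0]-k[0],Q[:,1]-k[1])-.024)-.006,0,None)
    s=LS(f,c[:2]);return s.x.round(4),len(Q),Q[:,2].mean().round(4),np.abs(s.fun).mean().round(4)
E
python3 - <<'E'
from fit import *
P=cloud("wrist");cam=np.load("wrist.npz")["T"][:3,3]
f=np.array([.567,.273])
for a,b,r in((.065,.085,.011),(.085,.105,.011),(.111,.117,.009)):
    Q=rect(P,f-.035,f+.035,a,b);print(a,cyl(Q,r,cam))
Q=rect(P,f-.04,f+.04,.02,.055)
s=LS(lambda c:np.linalg.norm(Q-c,axis=1)-.026,[f[0],f[1],.033],loss="soft_l1",f_scale=.001);print("bulb",s.x.round(4))
Q=rect(P,f-.04,f+.04,.1,.14);print("top z",np.nanmax(Q[:,2]))
print("table",P[290,300].round(4),P[160,300].round(4))
print("tallring",ringtop(P,np.array([.6705,.1035]),.022),P[232,484].round(4),P[255,512].round(4))
Pt=cloud("top");print("tallring top",ringtop(Pt,np.array([.6705,.1035]),.0225))
E
```

```text
0.065 (array([0.5677, 0.2758]), 176, np.float64(0.0003))
0.085 (array([0.5676, 0.2757]), 204, np.float64(0.0003))
0.111 (array([0.5677, 0.2757]), 56, np.float64(0.0003))
bulb [0.5676 0.2758 0.0329]
top z 0.12055675060754456
table [0.4747 0.2894 0.001 ] [6.385e-01 3.917e-01 5.000e-04]
tallring (array([0.6688, 0.1027]), 1157, np.float64(0.0221), np.float64(0.0)) [0.6549 0.1274 0.0164] [0.6438 0.0875 0.0139]
tallring top (array([0.6704, 0.1038]), 194, np.float64(0.0222), np.float64(0.0))
```

```bash
python3 - <<'E'
from m import *
delta((.5677,.2757,.088),50,.45,.09)
delta((.5677,.2757,.088),50,.45,0)
E
```

```text
tcp-> [0.5185 0.2519 0.1338] d [-0.0377  0.0393  0.1558] r [-0.031   0.036   0.0847] t 1.8167
tcp-> [0.5806 0.2819 0.076 ] d [-0.0345  0.0423  0.2457] r [-0.031   0.036   0.0847] t 1.8167
```

Request:
{"op": "step_arm", "data": {"steps": [-0.038,0.039,0.05,-0.031,0.036,0.085,1,-0.038,0.039,0.09,-0.031,0.036,0.085,1,-0.038,0.039,0.13,-0.031,0.036,0.085,1,-0.038,0.039,0.156,-0.031,0.036,0.085,1,-0.038,0.039,0.156,-0.031,0.036,0.085,1,-0.038,0.039,0.156,-0.031,0.036,0.085,1,-0.038,0.039,0.156,-0.031,0.036,0.085,1]}}

```text
t: 2.4
tool_pos: [0.4399, 0.279, 0.2569]
orientation: [0.868, 0.235, 0.419, -0.126]
ft_force: [-0.4, -0.2, 0.2]
gripper_width: 0.0855
grasp_force: 0.0
```

```bash
python3 - <<'E'
from fit import *
snap("wrist")
P=cloud("wrist");cam=np.load("wrist.npz")["T"][:3,3]
f=np.array([.567,.273])
for a,b,r in((.065,.085,.011),(.085,.105,.011)):
    Q=rect(P,f-.035,f+.035,a,b);print(a,cyl(Q,r,cam))
delta((.5677,.2757,.088),50,.45,0)
print(ctrl.sense()["joint_positions"].round(3))
E
```

```text
0.065 (array([0.5677, 0.2756]), 205, np.float64(0.0003))
0.085 (array([0.5677, 0.2756]), 233, np.float64(0.0003))
tcp-> [0.5806 0.2819 0.076 ] d [-0.0658  0.0738  0.2063] r [-0.0834 -0.0314  0.0372] t 2.45
[ 0.391 -0.034  2.306  1.791  0.133 -0.295]
```

The arm ran into its wrist singularity: at 50° tilt joint 5 is almost zero. I'll use a smaller tilt of about 38° with the camera on the near side, which keeps it clear of the roof.

```bash
cat >> m.py <<'E'
def delta(g,tilt,psi,back=0.0,tcp=False,roll=180):
    s=ctrl.sense();R0=R.from_quat(s["orientation"]).as_matrix()
    R1=Rt(tilt,psi)@R.from_euler("z",roll,degrees=True).as_matrix()
    p=np.array(g)+R1[:,2]*((0 if tcp else ctrl.grip_depth)-back)
    print("tcp->",p.round(4),"d",(R0.T@(p-s["tool_pos"])).round(4),"r",R.from_matrix(R0.T@R1).as_rotvec().round(4), "t",s["t"],"j",s["joint_positions"].round(2))
E
python3 - <<'E'
from m import *
for r in(-60,-90,-120): delta((.45,.26,.27),30,.45,tcp=True,roll=r)
E
```

```text
tcp-> [0.45 0.26 0.27] d [ 0.0096  0.0212 -0.0098] r [ 0.1294 -0.3827 -0.9822] t 2.45 j [ 0.39 -0.03  2.31  1.79  0.13 -0.29]
tcp-> [0.45 0.26 0.27] d [ 0.0096  0.0212 -0.0098] r [ 0.2369 -0.3555 -1.498 ] t 2.45 j [ 0.39 -0.03  2.31  1.79  0.13 -0.29]
tcp-> [0.45 0.26 0.27] d [ 0.0096  0.0212 -0.0098] r [ 0.348  -0.3059 -2.0125] t 2.45 j [ 0.39 -0.03  2.31  1.79  0.13 -0.29]
```

Request:
{"op": "step_arm", "data": {"steps": [0.01,0.021,-0.01,0.237,-0.356,-1.498,1,0.01,0.021,-0.01,0.237,-0.356,-1.498,1,0.01,0.021,-0.01,0.237,-0.356,-1.498,1,0.01,0.021,-0.01,0.237,-0.356,-1.498,1,0.01,0.021,-0.01,0.237,-0.356,-1.498,1,0.01,0.021,-0.01,0.237,-0.356,-1.498,1,0.01,0.021,-0.01,0.237,-0.356,-1.498,1,0.01,0.021,-0.01,0.237,-0.356,-1.498,1,0.01,0.021,-0.01,0.237,-0.356,-1.498,1,0.01,0.021,-0.01,0.237,-0.356,-1.498,1,0.01,0.021,-0.01,0.237,-0.356,-1.498,1,0.01,0.021,-0.01,0.237,-0.356,-1.498,1,0.01,0.021,-0.01,0.237,-0.356,-1.498,1,0.01,0.021,-0.01,0.237,-0.356,-1.498,1,0.01,0.021,-0.01,0.237,-0.356,-1.498,1,0.01,0.021,-0.01,0.237,-0.356,-1.498,1,0.01,0.021,-0.01,0.237,-0.356,-1.498,1,0.01,0.021,-0.01,0.237,-0.356,-1.498,1]}}

```text
t: 3.95
tool_pos: [0.4485, 0.2593, 0.2699]
orientation: [0.514, 0.818, 0.218, 0.137]
ft_force: [-0.0, -0.8, -0.0]
gripper_width: 0.0853
grasp_force: 0.0
```

```bash
python3 - <<'E'
from m import *
delta((.45,.26,.27),30,.45,tcp=True,roll=-90)
delta((.47,.24,.25),36,.4,tcp=True)
E
```

```text
tcp-> [0.45 0.26 0.27] d [-0.      0.0014  0.0007] r [-0.0025  0.0002 -0.0013] t 3.95 j [ 0.44 -0.03  1.96  0.01  0.7  -0.01]
tcp-> [0.47 0.24 0.25] d [-0.0267 -0.0004  0.0227] r [-0.0627 -0.1048 -1.5283] t 3.95 j [ 0.44 -0.03  1.96  0.01  0.7  -0.01]
```

Request:
{"op": "step_arm", "data": {"steps": [-0.027,0,0.023,-0.063,-0.105,-1.528,1,-0.027,0,0.023,-0.063,-0.105,-1.528,1,-0.027,0,0.023,-0.063,-0.105,-1.528,1,-0.027,0,0.023,-0.063,-0.105,-1.528,1,-0.027,0,0.023,-0.063,-0.105,-1.528,1,-0.027,0,0.023,-0.063,-0.105,-1.528,1,-0.027,0,0.023,-0.063,-0.105,-1.528,1,-0.027,0,0.023,-0.063,-0.105,-1.528,1,-0.027,0,0.023,-0.063,-0.105,-1.528,1,-0.027,0,0.023,-0.063,-0.105,-1.528,1,-0.027,0,0.023,-0.063,-0.105,-1.528,1,-0.027,0,0.023,-0.063,-0.105,-1.528,1,-0.027,0,0.023,-0.063,-0.105,-1.528,1,-0.027,0,0.023,-0.063,-0.105,-1.528,1,-0.027,0,0.023,-0.063,-0.105,-1.528,1]}}

```text
t: 5.2
tool_pos: [0.4709, 0.2399, 0.2502]
orientation: [-0.188, 0.932, 0.062, 0.303]
ft_force: [-0.6, 0.7, 0.6]
gripper_width: 0.0852
grasp_force: 0.0
```

```bash
python3 - <<'E'
from m import *
for b in (.09,0): delta((.5677,.2757,.09),38,.35,b)
E
```

```text
tcp-> [0.5265 0.2606 0.1462] d [ 0.0133 -0.0026  0.119 ] r [ 0.0299 -0.0342  0.0382] t 5.2 j [ 0.39 -0.02  2.07  0.02  0.47 -1.6 ]
tcp-> [0.5785 0.2796 0.0753] d [ 0.0103 -0.0053  0.2089] r [ 0.0299 -0.0342  0.0382] t 5.2 j [ 0.39 -0.02  2.07  0.02  0.47 -1.6 ]
```

Good posture (j5=0.47). Now to the pre-grasp, along the fingers.

Request:
{"op": "step_arm", "data": {"steps": [0.013,-0.003,0.03,0.03,-0.034,0.038,1,0.013,-0.003,0.06,0.03,-0.034,0.038,1,0.013,-0.003,0.09,0.03,-0.034,0.038,1,0.013,-0.003,0.119,0.03,-0.034,0.038,1,0.013,-0.003,0.119,0.03,-0.034,0.038,1,0.013,-0.003,0.119,0.03,-0.034,0.038,1,0.013,-0.003,0.119,0.03,-0.034,0.038,1]}}

```text
t: 5.78
tool_pos: [0.5274, 0.2617, 0.1485]
orientation: [-0.166, 0.931, 0.056, 0.32]
ft_force: [0.9, 0.6, 0.6]
gripper_width: 0.0853
grasp_force: 0.0
```

```bash
python3 - <<'E'
from fit import *
snap("wrist");P=cloud("wrist");cam=np.load("wrist.npz")["T"][:3,3]
f=np.array([.567,.273])
for a,b in((.065,.085),(.085,.105)):
    Q=rect(P,f-.035,f+.035,a,b);print(a,cyl(Q,.011,cam))
delta((.5677,.2757,.09),38,.35)
E
```

```text
0.065 (array([0.5676, 0.275 ]), 784, np.float64(0.0003))
0.085 (array([0.5677, 0.2751]), 919, np.float64(0.0004))
tcp-> [0.5785 0.2796 0.0753] d [ 0.0029 -0.0007  0.0917] r [-0.0001 -0.0001  0.0022] t 5.8333 j [ 0.41  0.24  2.15 -0.4   0.1  -1.12]
```

Joint 5 is at its limit here because the forearm aligns with the tool. The other wrist branch (j4≈π, tilt about 55°) suits this pick. I'll swing the tool on a cone around the forearm to reach it.

```bash
cat > cone.py <<'E'
from m import *
s=ctrl.sense();R0=R.from_quat(s["orientation"]).as_matrix();D=.27
W=np.array([.371,.205,.371]);Rz=lambda a:R.from_euler("z",a,degrees=True).as_matrix()
for c,ph in((20,0),(20,45),(20,90),(20,135),(20,180)):
    R1=Rt(43,.41)@Rz(ph)@R.from_euler("y",-c,degrees=True).as_matrix()@Rz(180)
    p=W+D*R1[:,2];print(ph,"tcp",p.round(3),"d",(R0.T@(p-s["tool_pos"])).round(3),"r",R.from_matrix(R0.T@R1).as_rotvec().round(3))
print(s["joint_positions"].round(2))
E
python3 cone.py
```

```text
0 tcp [0.468 0.247 0.122] d [ 0.065  0.007 -0.016] r [-0.031  0.262 -0.05 ]
45 tcp [0.46  0.315 0.141] d [ 0.041  0.073 -0.021] r [-0.199  0.265  0.72 ]
90 tcp [0.493 0.359 0.185] d [-0.023  0.103 -0.028] r [-0.363  0.24   1.49 ]
135 tcp [0.547 0.353 0.23 ] d [-0.089  0.079 -0.033] r [-0.522  0.18   2.261]
180 tcp [0.592 0.301 0.248] d [-0.119  0.015 -0.033] r [-0.672  0.071  3.031]
[ 0.41  0.24  2.15 -0.4   0.1  -1.12]
```

Request:
{"op": "step_arm", "data": {"steps": [0.065,0.007,-0.016,-0.031,0.262,-0.05,1,0.065,0.007,-0.016,-0.031,0.262,-0.05,1,0.065,0.007,-0.016,-0.031,0.262,-0.05,1,0.065,0.007,-0.016,-0.031,0.262,-0.05,1,0.065,0.007,-0.016,-0.031,0.262,-0.05,1,0.041,0.073,-0.021,-0.199,0.265,0.72,1,0.041,0.073,-0.021,-0.199,0.265,0.72,1,0.041,0.073,-0.021,-0.199,0.265,0.72,1,0.041,0.073,-0.021,-0.199,0.265,0.72,1,0.041,0.073,-0.021,-0.199,0.265,0.72,1,0.041,0.073,-0.021,-0.199,0.265,0.72,1,0.041,0.073,-0.021,-0.199,0.265,0.72,1,-0.023,0.103,-0.028,-0.363,0.24,1.49,1,-0.023,0.103,-0.028,-0.363,0.24,1.49,1,-0.023,0.103,-0.028,-0.363,0.24,1.49,1,-0.023,0.103,-0.028,-0.363,0.24,1.49,1,-0.023,0.103,-0.028,-0.363,0.24,1.49,1,-0.023,0.103,-0.028,-0.363,0.24,1.49,1,-0.023,0.103,-0.028,-0.363,0.24,1.49,1,-0.023,0.103,-0.028,-0.363,0.24,1.49,1]}}

```text
t: 7.5
tool_pos: [0.491, 0.3565, 0.1826]
orientation: [0.451, 0.801, 0.387, 0.063]
ft_force: [-1.0, -0.5, 0.0]
gripper_width: 0.0854
grasp_force: 0.0
```

```bash
python3 cone.py; python3 -c "
from m import *
delta((.5677,.2755,.16),55,.4,roll=0)"
```

```text
0 tcp [0.468 0.247 0.122] d [-0.086 -0.088 -0.031] r [ 5.30e-01 -1.00e-03 -1.48e+00]
45 tcp [0.46  0.315 0.141] d [-0.024 -0.061 -0.009] r [ 0.262  0.002 -0.741]
90 tcp [0.493 0.359 0.185] d [0.001 0.004 0.   ] r [-0.005  0.005 -0.003]
135 tcp [0.547 0.353 0.23 ] d [-0.024  0.069 -0.009] r [-0.272  0.007  0.736]
180 tcp [0.592 0.301 0.248] d [-0.085  0.096 -0.032] r [-0.538  0.008  1.475]
[ 0.31  0.24  2.16  1.51  0.41 -1.59]
tcp-> [0.5818 0.2815 0.1493] d [-0.1194  0.0167  0.0217] r [-0.441  -0.1066  1.5155] t 7.5 j [ 0.31  0.24  2.16  1.51  0.41 -1.59]
```

Request:
{"op": "step_arm", "data": {"steps": [-0.024,0.069,-0.009,-0.272,0.007,0.736,1,-0.024,0.069,-0.009,-0.272,0.007,0.736,1,-0.024,0.069,-0.009,-0.272,0.007,0.736,1,-0.024,0.069,-0.009,-0.272,0.007,0.736,1,-0.024,0.069,-0.009,-0.272,0.007,0.736,1,-0.024,0.069,-0.009,-0.272,0.007,0.736,1,-0.024,0.069,-0.009,-0.272,0.007,0.736,1,-0.085,0.096,-0.032,-0.538,0.008,1.475,1,-0.085,0.096,-0.032,-0.538,0.008,1.475,1,-0.085,0.096,-0.032,-0.538,0.008,1.475,1,-0.085,0.096,-0.032,-0.538,0.008,1.475,1,-0.085,0.096,-0.032,-0.538,0.008,1.475,1,-0.085,0.096,-0.032,-0.538,0.008,1.475,1,-0.085,0.096,-0.032,-0.538,0.008,1.475,1,-0.085,0.096,-0.032,-0.538,0.008,1.475,1]}}

```text
t: 8.75
tool_pos: [0.5912, 0.3048, 0.2501]
orientation: [0.834, 0.176, 0.512, -0.109]
ft_force: [-0.3, 0.2, 0.0]
gripper_width: 0.0857
grasp_force: 0.0
```

```bash
python3 -c "
from m import *
delta((.5677,.2755,.16),55,.4,roll=0)"
```

```text
tcp-> [0.5818 0.2815 0.1493] d [-0.0981  0.0178  0.0295] r [-0.0157 -0.1414  0.0064] t 8.75 j [ 0.41  0.26  2.23  3.12  0.45 -1.55]
```

Request:
{"op": "step_arm", "data": {"steps": [-0.03,0.018,0.01,-0.016,-0.141,0.006,1,-0.065,0.018,0.02,-0.016,-0.141,0.006,1,-0.098,0.018,0.03,-0.016,-0.141,0.006,1,-0.098,0.018,0.03,-0.016,-0.141,0.006,1,-0.098,0.018,0.03,-0.016,-0.141,0.006,1,-0.098,0.018,0.03,-0.016,-0.141,0.006,1]}}

```text
t: 9.25
tool_pos: [0.5845, 0.2804, 0.1506]
orientation: [0.868, 0.176, 0.454, -0.091]
ft_force: [0.3, -0.2, 0.9]
gripper_width: 0.0854
grasp_force: 0.0
```

```bash
python3 -c "
from fit import *
snap('wrist');P=cloud('wrist');cam=np.load('wrist.npz')['T'][:3,3]
f=np.array([.567,.273])
for a,b in((.065,.085),(.085,.105)):
    Q=rect(P,f-.035,f+.035,a,b);print(a,cyl(Q,.011,cam))
print('ring',ringtop(P,np.array([.6695,.103]),.022))
delta((.5677,.2755,.088),55,.4,roll=0)"
```

```text
0.065 (array([0.5679, 0.2756]), 10, np.float64(0.0001))
0.085 (array([0.5678, 0.2755]), 239, np.float64(0.0001))
ring (array([0.6693, 0.1023]), 1206, np.float64(0.0226), np.float64(0.0))
tcp-> [0.5818 0.2815 0.0773] d [-0.063  -0.0022  0.0403] r [ 0.0023 -0.0065  0.001 ] t 9.3 j [ 0.37  0.41  2.28  3.09  0.51 -1.55]
```

```bash
python3 -c "
from m import *
delta((.5677,.2755,.088),48,.4,roll=0)"
```

```text
tcp-> [0.5805 0.2809 0.0755] d [-0.0652 -0.0022  0.0402] r [ 0.0023 -0.1287  0.0008] t 9.3 j [ 0.37  0.41  2.28  3.09  0.51 -1.55]
```

Request:
{"op": "step_arm", "data": {"steps": [-0.001,0,0,0.002,-0.065,0.001,1,-0.004,-0.002,0,0.002,-0.129,0.001,1,-0.02,-0.002,0.012,0.002,-0.129,0.001,1,-0.035,-0.002,0.021,0.002,-0.129,0.001,1,-0.05,-0.002,0.03,0.002,-0.129,0.001,1,-0.065,-0.002,0.04,0.002,-0.129,0.001,1,-0.065,-0.002,0.04,0.002,-0.129,0.001,1,-0.065,-0.002,0.04,0.002,-0.129,0.001,1]}}

```text
t: 9.97
tool_pos: [0.58, 0.2805, 0.0752]
orientation: [0.896, 0.181, 0.398, -0.081]
ft_force: [0.7, 0.2, 0.2]
gripper_width: 0.0853
grasp_force: 0.0
```

```bash
python3 -c "
from m import *
delta((.5677,.2755,.088),48,.4,roll=0);p,d=snap('wrist'); cv2.imwrite('pics/w2.png',p[...,::-1])"
```

```text
tcp-> [0.5805 0.2809 0.0755] d [ 0.0007 -0.0002  0.0003] r [ 0.0005  0.0016 -0.0007] t 9.9667 j [ 0.37  0.52  2.26  3.1   0.48 -1.55]
```

View pics/w2.png

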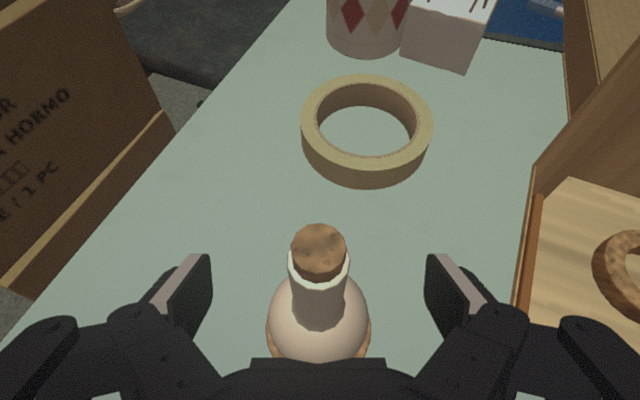

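The neck is centred between the pads, at column 318. I'll close with a moderate grip.

Request:
{"op": "step_arm", "data": {"steps": [0,0,0,0,0,0,0,0,0,0,0,0,0,0,0,0,0,0,0,0,0,0,0,0,0,0,0,0,0,0,0,0,0,0,0,0,0,0,0,0,0,0,0,0,0,0,0,0,0,0,0,0,0,0,0,0,0,0,0,0,0,0,0,0,0,0,0,0,0,0], "newtons": 40}}

```text
t: 10.85
tool_pos: [0.5796, 0.2802, 0.0736]
orientation: [0.896, 0.181, 0.397, -0.08]
ft_force: [-1.3, 1.3, 5.0]
gripper_width: 0.0206
grasp_force: 39.5
```

```bash
python3 -c "
from m import *
s=ctrl.sense();print(s['gripper_width'],s['grasp_force'],s['ft_force'])
delta((.5677,.2755,.138),48,.4,roll=0)
delta((.55,.12,.138),48,.15,roll=0)"
```

```text
0.02055109257169855 39.54428851604462 [-1.30747392  1.28871096  5.03124121]
tcp-> [0.5805 0.2809 0.1255] d [ 0.0392 -0.0003 -0.034 ] r [ 0.0009  0.0032 -0.001 ] t 10.85 j [ 0.37  0.53  2.26  3.1   0.48 -1.55]
tcp-> [0.5637 0.1221 0.1255] d [-0.0125  0.1395 -0.0911] r [-0.1846  0.0032  0.1666] t 10.85 j [ 0.37  0.53  2.26  3.1   0.48 -1.55]
```

Request:
{"op": "step_arm", "data": {"steps": [0.01,0,-0.009,0,0,0,0,0.02,0,-0.018,0,0,0,0,0.03,0,-0.027,0,0,0,0,0.039,0,-0.035,0,0,0,0,0.039,0,-0.035,0,0,0,0,0.039,0,-0.035,0,0,0,0]}}

```text
t: 11.35
tool_pos: [0.5792, 0.28, 0.1253]
orientation: [0.897, 0.181, 0.396, -0.08]
ft_force: [-0.3, -0.2, -2.0]
gripper_width: 0.0208
grasp_force: 39.5
```

```bash
python3 - <<'E'
from fit import *
snap("wrist");P=cloud("wrist");cam=np.load("wrist.npz")["T"][:3,3]
f=np.array([.5677,.2755])
Q=rect(P,f-.02,f+.02,.15,.19);print("cork top",Q[Q[:,2]>np.nanmax(Q[:,2])-.003].mean(0).round(4),len(Q))
snap("scene");P=cloud("scene");cam=np.load("scene.npz")["T"][:3,3]
Q=rect(P,f-.045,f+.045,.055,.095)
s=LS(lambda c:np.linalg.norm(Q-c,axis=1)-.026,[*f,.08],loss="soft_l1",f_scale=.001);print("bulb",s.x.round(4),len(Q))
s=ctrl.sense();print(s["tool_pos"],s["ft_force"],s["gripper_width"])
delta((.56,.12,.138),48,.15,roll=0)
E
```

```text
cork top [0.5486 0.2557 0.1828] 6121
bulb [0.5657 0.2771 0.0844] 95
[0.57866637 0.27973577 0.1240548 ] [-0.64149074  0.64152109 -1.54171059] 0.021062444527865463
tcp-> [0.5737 0.1221 0.1255] d [-0.0433  0.1434 -0.0495] r [-0.1842  0.0074  0.1669] t 11.45 j [ 0.37  0.4   2.21  3.08  0.3  -1.53]
```

Request:
{"op": "step_arm", "data": {"steps": [-0.008,0.035,-0.012,-0.046,0.002,0.042,0,-0.016,0.07,-0.024,-0.092,0.004,0.083,0,-0.026,0.105,-0.036,-0.138,0.006,0.125,0,-0.043,0.143,-0.05,-0.184,0.007,0.167,0,-0.043,0.143,-0.05,-0.184,0.007,0.167,0,-0.043,0.143,-0.05,-0.184,0.007,0.167,0]}}

```text
t: 11.95
tool_pos: [0.5762, 0.1214, 0.1272]
orientation: [0.912, 0.067, 0.405, -0.03]
ft_force: [0.0, 0.1, -1.7]
gripper_width: 0.0207
grasp_force: 39.8
```

```bash
python3 - <<'E'
from fit import *
p,d=snap("wrist");cv2.imwrite("pics/w3.png",p[...,::-1]);P=cloud("wrist")
print("ring",ringtop(P,np.array([.6695,.103]),.022))
delta((.61,.1025,.125),48,.15,roll=0)
delta((.6695,.1025,.125),48,.15,roll=0)
E
```

```text
ring (array([0.6692, 0.1021]), 2356, np.float64(0.0224), np.float64(0.0))
tcp-> [0.6237 0.1046 0.1125] d [0.0193 0.0247 0.0431] r [ 0.0006  0.0026 -0.0013] t 12.0 j [ 0.13  0.36  2.33  3.1   0.38 -1.54]
tcp-> [0.6832 0.1046 0.1125] d [0.0588 0.0335 0.0867] r [ 0.0006  0.0026 -0.0013] t 12.0 j [ 0.13  0.36  2.33  3.1   0.38 -1.54]
```

View pics/w3.png

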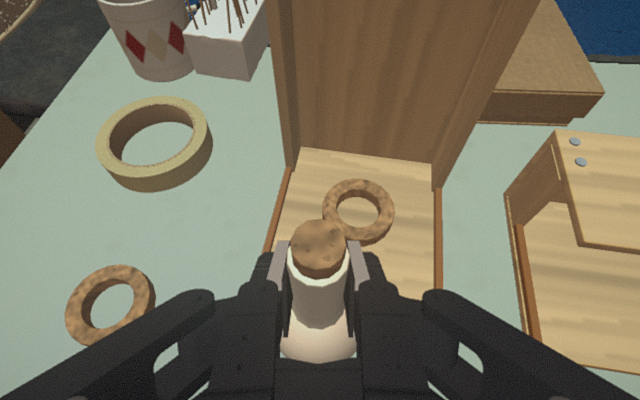

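The wrist view shows the flask held upright between the pads, cork at (318,250). The target ring is free at (358,210) and the old ring is empty at (110,305). I'll refine the ring centre and check the axis of the held flask.

```bash
python3 - <<'E'
from fit import *
P=cloud("wrist")
Q=rect(P,(.63,.06),(.71,.145),.0185,.027)
h=cv2.convexHull(Q[:,:2].astype(np.float32))[:,0].astype(float)
s=LS(lambda k:np.hypot(h[:,0]-k[0],h[:,1]-k[1])-k[2],[.669,.102,.03],loss="soft_l1",f_scale=.001);print("hullcircle",s.x.round(4),len(Q),np.nanpercentile(Q[:,:2],[1,99],axis=0).round(4))
# held flask: cork top disc from wrist depth
s0=ctrl.sense();Q=P[232:262,305:333].reshape(-1,3);t=Q[Q[:,2]>np.nanpercentile(Q[:,2],50)-.002]
print("cork",t.mean(0).round(4),"grasp",(s0["tool_pos"]-R.from_quat(s0["orientation"]).as_matrix()[:,2]*ctrl.grip_depth).round(4))
snap("scene");Pc=cloud("scene");b=np.array([.562,.119])
for a,c,r in((.066,.1,0),):
    Q=rect(Pc,b-.045,b+.045,.05,.095)
    s=LS(lambda k:np.linalg.norm(Q-k,axis=1)-.026,[*b,.085],loss="soft_l1",f_scale=.001);print("bulb",s.x.round(4),len(Q))
    Q=rect(Pc,b-.02,b+.02,.154,.175);print("cork scene",cyl(Q,.009,np.load("scene.npz")["T"][:3,3]))
E
```

```text
hullcircle [0.6695 0.102  0.0297] 2284 [[0.6407 0.0741]
 [0.6976 0.1304]]
cork [0.5622 0.1191 0.1725] grasp [0.562  0.1203 0.1397]
bulb [0.5625 0.123  0.0861] 85
cork scene (array([0.5615, 0.1217]), 62, np.float64(0.0043))
```

```bash
python3 - <<'E'
from m import *
delta((.61,.105,.12),48,.15,roll=0)
delta((.6695,.1025,.115),48,.15,roll=0)
E
```

```text
tcp-> [0.6237 0.1071 0.1075] d [0.0158 0.0231 0.0468] r [-0.0004  0.0026 -0.0004] t 12.05 j [ 0.13  0.36  2.33  3.1   0.38 -1.54]
tcp-> [0.6832 0.1046 0.1025] d [0.0513 0.0344 0.0935] r [-0.0004  0.0026 -0.0004] t 12.05 j [ 0.13  0.36  2.33  3.1   0.38 -1.54]
```

Request:
{"op": "step_arm", "data": {"steps": [0.005,0.007,0.015,0,0.003,0,0,0.01,0.014,0.03,0,0.003,0,0,0.016,0.023,0.047,0,0.003,0,0,0.025,0.026,0.059,0,0.003,0,0,0.034,0.029,0.071,0,0.003,0,0,0.043,0.032,0.082,0,0.003,0,0,0.051,0.034,0.0935,0,0.003,0,0,0.051,0.034,0.0935,0,0.003,0,0,0.051,0.034,0.0935,0,0.003,0,0]}}

```text
t: 12.8
tool_pos: [0.6835, 0.1064, 0.103]
orientation: [0.911, 0.069, 0.406, -0.031]
ft_force: [-0.2, -0.3, -0.7]
gripper_width: 0.021
grasp_force: 39.8
```

```bash
python3 - <<'E'
from fit import *
p,d=snap("wrist");P=cloud("wrist")
s0=ctrl.sense();Q=P[232:262,305:333].reshape(-1,3);t=Q[Q[:,2]>np.nanpercentile(Q[:,2],50)-.002]
print("cork",t.mean(0).round(4),"grasp",(s0["tool_pos"]-R.from_quat(s0["orientation"]).as_matrix()[:,2]*ctrl.grip_depth).round(4))
for z in(.103,.0955):delta((.6695,.103,z),48,.15,roll=0)
E
```

```text
cork [0.6693 0.104  0.1482] grasp [0.6686 0.1041 0.1151]
tcp-> [0.6832 0.1051 0.0905] d [-0.0086  0.0013  0.0087] r [-0.0018 -0.0006  0.0006] t 12.85 j [ 0.05  0.48  2.14  2.91  0.32 -1.41]
tcp-> [0.6832 0.1051 0.083 ] d [-0.0141  0.0013  0.0137] r [-0.0018 -0.0006  0.0006] t 12.85 j [ 0.05  0.48  2.14  2.91  0.32 -1.41]
```

Request:
{"op": "step_arm", "data": {"steps": [-0.005,0.002,0.004,0,0,0,0,-0.008,0.002,0.008,0,0,0,0,-0.011,0.002,0.011,0,0,0,0,-0.0135,0.002,0.013,0,0,0,0,-0.0135,0.002,0.013,0,0,0,0,-0.0135,0.002,0.013,0,0,0,0]}}

```text
t: 13.35
tool_pos: [0.6844, 0.1032, 0.0845]
orientation: [0.911, 0.068, 0.407, -0.031]
ft_force: [-0.0, 0.1, -1.0]
gripper_width: 0.021
grasp_force: 39.8
```

```bash
python3 - <<'E'
from fit import *
p,d=snap("wrist");P=cloud("wrist")
s0=ctrl.sense();Q=P[232:262,305:333].reshape(-1,3);t=Q[Q[:,2]>np.nanpercentile(Q[:,2],50)-.002]
print("cork",t.mean(0).round(4),"grasp",(s0["tool_pos"]-R.from_quat(s0["orientation"]).as_matrix()[:,2]*ctrl.grip_depth).round(4),s0["ft_force"])
E
```

```text
cork [0.6702 0.1008 0.1298] grasp [0.6708 0.1012 0.0973] [-0.92854134 -0.37950904 -1.57926587]
```

Request:
{"op": "step_arm", "data": {"steps": [-0.0015,-0.001,0.0007,0,0,0,0,-0.003,-0.001,0.0015,0,0,0,0,-0.003,-0.001,0.0015,0,0,0,0,-0.003,-0.001,0.0015,0,0,0,0]}}

```text
t: 13.73
tool_pos: [0.6847, 0.1043, 0.0836]
orientation: [0.91, 0.068, 0.409, -0.031]
ft_force: [-2.1, -0.2, 5.2]
gripper_width: 0.0209
grasp_force: 40.6
```

```bash
python3 - <<'E'
from fit import *
p,d=snap("wrist");P=cloud("wrist")
s0=ctrl.sense();Q=P[232:262,305:333].reshape(-1,3);t=Q[Q[:,2]>np.nanpercentile(Q[:,2],50)-.002]
print("cork",t.mean(0).round(4),"grasp",(s0["tool_pos"]-R.from_quat(s0["orientation"]).as_matrix()[:,2]*ctrl.grip_depth).round(4),s0["ft_force"])
E
```

```text
cork [0.6703 0.1018 0.1289] grasp [0.6709 0.1022 0.096 ] [-2.01338506 -0.37878792  5.02765984]
```

Contact with the ring (about 7 N). Releasing.

Request:
{"op": "step_arm", "data": {"steps": [0,0,0,0,0,0,0.3,0,0,0,0,0,0,0.4,0,0,0,0,0,0,0.6,0,0,0,0,0,0,0.8,0,0,0,0,0,0,0.8,0,0,0,0,0,0,0.8,0,0,0,0,0,0,0.8,0,0,0,0,0,0,0.8], "newtons": 20}}

```text
t: 14.45
tool_pos: [0.6837, 0.1042, 0.0818]
orientation: [0.91, 0.068, 0.407, -0.031]
ft_force: [-0.4, 0.1, 0.2]
gripper_width: 0.0685
grasp_force: 0.0
```

```bash
python3 - <<'E'
from fit import *
p,d=snap("wrist");P=cloud("wrist");cam=np.load("wrist.npz")["T"][:3,3]
Q=P[232:262,305:333].reshape(-1,3);t=Q[Q[:,2]>np.nanpercentile(Q[:,2],50)-.002];print("cork",t.mean(0).round(4))
f=np.array([.67,.102])
for a,b in((.07,.09),(.09,.11)):
    Q=rect(P,f-.025,f+.025,a,b);print(a,cyl(Q,.011,cam))
delta((.55,.09,.13),48,.15,roll=0)
E
```

```text
cork [0.7173 0.1088 0.0237]
0.07 (array([0.6643, 0.1009]), 109, np.float64(0.0006))
0.09 (array([0.6614, 0.1002]), 173, np.float64(0.0007))
tcp-> [0.5637 0.0921 0.1175] d [-0.0537 -0.006  -0.1136] r [-0.0005 -0.0031 -0.0005] t 14.5 j [ 0.05  0.53  2.15  2.94  0.38 -1.45]
```

```bash
python3 - <<'E'
from fit import *
p,d=snap("wrist");cv2.imwrite("pics/w4.png",p[...,::-1]);P=cloud("wrist");cam=np.load("wrist.npz")["T"][:3,3]
f=np.array([.665,.102])
for a,b in((.07,.09),(.09,.11)):
    Q=rect(P,f-.03,f+.03,a,b);print(a,cyl(Q,.011,cam))
E
```

```text
0.07 (array([0.6642, 0.1008]), 108, np.float64(0.0006))
0.09 (array([0.6614, 0.1003]), 172, np.float64(0.0007))
```

View pics/w4.png

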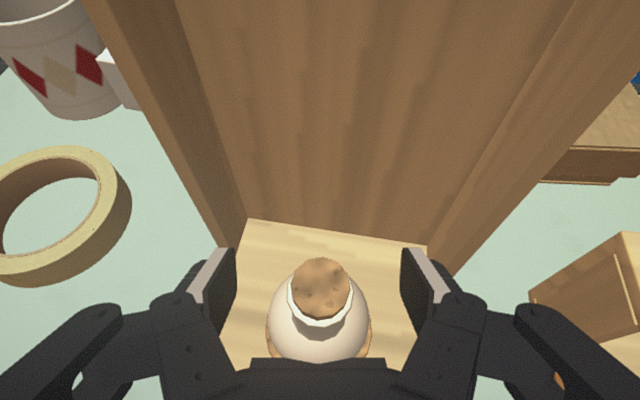

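The flask leans about 8° towards the robot, dragged by the opening pads. I'll regrasp with the tool tilted to match, turn it upright about the bulb, and release it unloaded.

```bash
python3 - <<'E'
from m import *
delta((.6625,.1008,.092),56,.15,roll=0)
E
```

```text
tcp-> [0.6778 0.1031 0.0815] d [-0.0042  0.0002 -0.0043] r [-0.0004  0.1366 -0.0005] t 14.55 j [ 0.05  0.53  2.15  2.94  0.38 -1.45]
```

Request:
{"op": "step_arm", "data": {"steps": [-0.002,0,-0.002,0,0.07,0,0.8,-0.004,0,-0.004,0,0.137,0,0.8,-0.004,0,-0.004,0,0.137,0,0.8,-0.004,0,-0.004,0,0.137,0,0.8,-0.004,0,-0.004,0,0.137,0,0,-0.004,0,-0.004,0,0.137,0,0,-0.004,0,-0.004,0,0.137,0,0,-0.004,0,-0.004,0,0.137,0,0,-0.004,0,-0.004,0,0.137,0,0,-0.004,0,-0.004,0,0.137,0,0,-0.004,0,-0.004,0,0.137,0,0,-0.004,0,-0.004,0,0.137,0,0], "newtons": 25}}

```text
t: 15.55
tool_pos: [0.679, 0.1034, 0.0827]
orientation: [0.88, 0.066, 0.47, -0.036]
ft_force: [-0.2, -0.2, 3.7]
gripper_width: 0.0211
grasp_force: 25.0
```

```bash
cat > fl.py <<'E'
from fit import *
snap("wrist");P=cloud("wrist");cam=np.load("wrist.npz")["T"][:3,3]
s=ctrl.sense();Q=rect(P,(.63,.075),(.70,.13),.10,.14)
t=Q[Q[:,2]>np.nanmax(Q[:,2])-.012]
print("corkpts",np.nanpercentile(t,[3,50,97],axis=0).round(4).tolist())
f=np.array([.667,.102])
for a,b,r in((.07,.085,.011),(.085,.1,.011),(.1,.113,.011)):
    q=rect(P,f-[.03,.016],f+[.03,.016],a,b)
    if len(q)>20: print(a,cyl(q,r,cam))
print("grasp",(s["tool_pos"]-R.from_quat(s["orientation"]).as_matrix()[:,2]*ctrl.grip_depth).round(4),s["ft_force"].round(1),s["gripper_width"].round(4))
E
python3 - <<'E'
import fl
from m import *
delta((.670,.102,.0925),48,.15,roll=0)
E
```

```text
corkpts [[0.6301, 0.0754, 0.1277], [0.6326, 0.0825, 0.1356], [0.6633, 0.1148, 0.1386]]
0.07 (array([0.6645, 0.1013]), 418, np.float64(0.0005))
0.085 (array([0.6621, 0.1007]), 1133, np.float64(0.0044))
0.1 (array([0.6589, 0.1012]), 2289, np.float64(0.0035))Traceback (most recent call last):
  File "<stdin>", line 1, in <module>
  File "fl.py", line 10, in <module>
    print("grasp",(s["tool_pos"]-R.from_quat(s["orientation"]).as_matrix()[:,2]*ctrl.grip_depth).round(4),s["ft_force"].round(1),s["gripper_width"].round(4))
                                                                                                                                 ^^^^^^^^^^^^^^^^^^^^^^^^
AttributeError: 'float' object has no attribute 'round'
```

```bash
sed -i 's/s\["gripper_width"\].round(4)/s["gripper_width"]/' fl.py; python3 - <<'E'
from m import *
s=ctrl.sense();R0=R.from_quat(s["orientation"]).as_matrix();c=np.array([.670,.102,.041])
for a in(.05,.1,.155):
    A=R.from_rotvec([0,a,0]).as_matrix();p=c+A@(s["tool_pos"]-c)+[0,0,.0005]
    print((R0.T@(p-s["tool_pos"])).round(4),R.from_matrix(R0.T@A@R0).as_rotvec().round(4))
print(s["ft_force"])
E
```

```text
[0.0011 0.0003 0.0017] [ 0.0041 -0.0494  0.0062]
[0.0018 0.0006 0.0037] [ 0.0083 -0.0989  0.0125]
[0.0023 0.0009 0.006 ] [ 0.0128 -0.1533  0.0193]
[ 0.54547722 -1.26869255  4.20153781]
```

Request:
{"op": "step_arm", "data": {"steps": [0.0011,0.0003,0.0017,0.004,-0.049,0.006,0,0.0018,0.0006,0.0037,0.008,-0.099,0.012,0,0.0023,0.0009,0.006,0.013,-0.153,0.019,0,0.0023,0.0009,0.006,0.013,-0.153,0.019,0,0.0023,0.0009,0.006,0.013,-0.153,0.019,0]}}

```text
t: 16.02
tool_pos: [0.6847, 0.1033, 0.0805]
orientation: [0.914, 0.064, 0.4, -0.04]
ft_force: [-1.7, 0.7, -1.0]
gripper_width: 0.0213
grasp_force: 24.9
```

```bash
python3 fl.py
```

```text
corkpts [[0.6359, 0.0764, 0.128], [0.6475, 0.0988, 0.1378], [0.6727, 0.1292, 0.1399]]
0.07 (array([0.67  , 0.1012]), 383, np.float64(0.0001))
0.085 (array([0.6702, 0.1006]), 1022, np.float64(0.0039))
0.1 (array([0.6681, 0.1011]), 2061, np.float64(0.0039))
grasp [0.6707 0.1011 0.093 ] [ 1.2 -0.6  3.4] 0.021420496284199727
```

Request:
{"op": "step_arm", "data": {"steps": [0.001,0,0,0,0,0,0,0.001,0,0,0,0,0,0,0.001,0,0,0,0,0,0,0.001,0,0,0,0,0,0]}}

```text
t: 16.4
tool_pos: [0.6847, 0.1035, 0.0802]
orientation: [0.914, 0.063, 0.399, -0.041]
ft_force: [0.2, 0.1, 1.8]
gripper_width: 0.0211
grasp_force: 25.1
```

```bash
python3 - <<'E'
from fit import *
for i in range(3):
    print(ctrl.sense()["ft_force"].round(1)); snap("wrist")
P=cloud("wrist");cam=np.load("wrist.npz")["T"][:3,3];f=np.array([.67,.101])
for a,b in((.062,.075),(.072,.085),(.117,.13)):
    q=rect(P,f-[.02,.012],f+[.02,.012],a,b);print(a,cyl(q,.011 if a<.1 else .009,cam))
E
```

```text
[0.2 0.1 1.8]
[ 0.3 -0.2  2.7]
[ 0.7 -1.7  2.5]
0.062 (array([0.6678, 0.1014]), 1038, np.float64(0.0013))
0.072 (array([0.67  , 0.1013]), 333, np.float64(0.0001))
0.117 (array([0.6692, 0.1021]), 3384, np.float64(0.0031))
```

Request:
{"op": "step_arm", "data": {"steps": [0.001,0,-0.001,0,0,0,0,0.001,0,-0.001,0,0,0,0,0.001,0,-0.001,0,0,0,0.26,0.001,0,-0.001,0,0,0,0.27,0.001,0,-0.001,0,0,0,0.28,0.001,0,-0.001,0,0,0,0.29,0.001,0,-0.001,0,0,0,0.3,0.001,0,-0.001,0,0,0,0.32,0.001,0,-0.001,0,0,0,0.34,0.001,0,-0.001,0,0,0,0.36,0.001,0,-0.001,0,0,0,0.4,0.001,0,-0.001,0,0,0,0.4]}}

```text
t: 17.55
tool_pos: [0.6851, 0.1034, 0.0823]
orientation: [0.914, 0.063, 0.399, -0.041]
ft_force: [0.1, 0.2, -0.2]
gripper_width: 0.0339
grasp_force: 0.0
```

```bash
cat > fl2.py <<'E'
from fit import *
s=ctrl.sense();print(s["t"],s["ft_force"].round(1),s["gripper_width"],s["tool_pos"].round(4))
snap("wrist")
P=cloud("wrist");cam=np.load("wrist.npz")["T"][:3,3];f=np.array([.67,.101])
for a,b in((.062,.075),(.072,.085),(.085,.1),(.098,.113)):
    q=rect(P,f-[.02,.013],f+[.02,.013],a,b)
    if len(q)>30:print(a,q[:,2].mean().round(4),cyl(q,.011,cam))
E
python3 fl2.py
```

```text
17.55 [ 0.1  0.2 -0.2] 0.03388964521765507 [0.6851 0.1034 0.0823]
0.062 0.0656 (array([0.6688, 0.1013]), 1410, np.float64(0.0017))
0.072 0.0787 (array([0.6723, 0.1015]), 425, np.float64(0.0002))
0.085 0.0928 (array([0.6732, 0.1013]), 639, np.float64(0.0002))
0.098 0.1059 (array([0.674 , 0.1011]), 806, np.float64(0.0002))
```

The flask stands within 2 mm of the ring axis, leaning about 3.6°, which is inside the limits. I'll open and back out along the fingers.

Request:
{"op": "step_arm", "data": {"steps": [0,0,0,0,0,0,0.6,0,0,0,0,0,0,0.7,0,0,0,0,0,0,0.7,0,0,-0.02,0,0,0,0.7,0,0,-0.04,0,0,0,0.7,0,0,-0.065,0,0,0,0.7,0,0,-0.09,0,0,0,0.7,0,0,-0.12,0,0,0,0.7,0,0,-0.12,0,0,0,0.7,0,0,-0.12,0,0,0,0.7]}}

```text
t: 18.43
tool_pos: [0.5978, 0.0884, 0.1652]
orientation: [0.913, 0.063, 0.4, -0.04]
ft_force: [-0.7, -0.1, 0.0]
gripper_width: 0.06
grasp_force: 0.0
```

```bash
python3 fl2.py; python3 - <<'E'
from m import *
P=cloud("wrist")
q=rect(P,(.64,.07),(.70,.13),.022,.07);print(len(q))
from scipy.optimize import least_squares as LS
q=rect(P,(.64,.07),(.70,.13),.03,.06)
print("bulb",LS(lambda c:np.linalg.norm(q-c,axis=1)-.026,[.67,.102,.041],loss="soft_l1",f_scale=.001).x.round(4))
s=ctrl.sense();print(s["joint_positions"].round(2))
E
```

```text
18.4333 [-0.7 -0.1  0. ] 0.05995400190664071 [0.5978 0.0884 0.1652]
0.062 0.0662 (array([0.6694, 0.1015]), 554, np.float64(0.0017))
0.072 0.0787 (array([0.6724, 0.1017]), 256, np.float64(0.0003))
0.085 0.0928 (array([0.6732, 0.1015]), 328, np.float64(0.0003))
0.098 0.1057 (array([0.674 , 0.1013]), 387, np.float64(0.0003))
3070
bulb [0.67   0.1022 0.041 ]
[ 0.    0.27  2.24  2.54  0.22 -1.07]
```

The flask is done: bulb at (0.670, 0.102, 0.041), lean 3.6°, steady. For the block I swing back to the other wrist branch, clear of both modules.

```bash
sed -i 's/^W=.*/W=np.array([.39,-.14,.365]);Rz=lambda a:R.from_euler("z",a,degrees=True).as_matrix()/; s/Rt(43,.41)/Rt(43,-.44)/; s/20,/18,/g' cone.py; python3 cone.py
```

```text
0 tcp [ 0.493 -0.189  0.12 ] d [-0.126  0.259 -0.081] r [ 0.503 -0.497 -2.588]
45 tcp [ 0.535 -0.143  0.137] d [-0.083  0.22  -0.057] r [ 0.178 -0.286 -1.89 ]
90 tcp [ 0.584 -0.139  0.177] d [-0.02   0.223 -0.047] r [-0.089 -0.095 -1.168]
135 tcp [ 0.613 -0.18   0.217] d [ 0.026  0.266 -0.059] r [-0.311  0.079 -0.427]
180 tcp [ 0.604 -0.241  0.234] d [ 0.027  0.324 -0.084] r [-0.492  0.238  0.327]
[ 0.    0.27  2.24  2.54  0.22 -1.07]
```

Request:
{"op": "step_arm", "data": {"steps": [0,0.02,-0.03,0,0,0,0.7,0.01,0.06,-0.06,-0.07,0.03,0.05,0.7,0.02,0.1,-0.08,-0.14,0.07,0.1,0.7,0.027,0.14,-0.084,-0.21,0.1,0.15,0.7,0.027,0.18,-0.084,-0.28,0.14,0.19,0.7,0.027,0.22,-0.084,-0.35,0.17,0.23,0.7,0.027,0.26,-0.084,-0.42,0.2,0.28,0.7,0.027,0.3,-0.084,-0.492,0.238,0.327,0.7,0.027,0.324,-0.084,-0.492,0.238,0.327,0.7,0.027,0.324,-0.084,-0.492,0.238,0.327,0.7,0.027,0.324,-0.084,-0.492,0.238,0.327,0.7,0.027,0.324,-0.084,-0.492,0.238,0.327,0.7]}}

```text
t: 19.48
tool_pos: [0.6054, -0.2434, 0.2317]
orientation: [0.841, -0.189, 0.494, 0.112]
ft_force: [0.4, -0.2, 0.5]
gripper_width: 0.0593
grasp_force: 0.0
```

```bash
python3 cone.py
```

```text
0 tcp [ 0.493 -0.189  0.12 ] d [-0.158 -0.002 -0.055] r [-0.968 -0.003  2.988]
45 tcp [ 0.535 -0.143  0.137] d [-0.135 -0.061 -0.047] r [ 0.727  0.004 -2.242]
90 tcp [ 0.584 -0.139  0.177] d [-0.079 -0.085 -0.029] r [ 0.486  0.003 -1.495]
135 tcp [ 0.613 -0.18   0.217] d [-0.022 -0.061 -0.011] r [ 0.244  0.003 -0.747]
180 tcp [ 0.604 -0.241  0.234] d [ 0.001 -0.002 -0.004] r [ 0.002  0.002 -0.   ]
[-0.45  0.27  2.25  3.12  0.44 -1.56]
```

Request:
{"op": "step_arm", "data": {"steps": [-0.022,-0.061,-0.011,0.244,0.003,-0.747,0.7,-0.022,-0.061,-0.011,0.244,0.003,-0.747,0.7,-0.022,-0.061,-0.011,0.244,0.003,-0.747,0.7,-0.022,-0.061,-0.011,0.244,0.003,-0.747,0.7,-0.022,-0.061,-0.011,0.244,0.003,-0.747,0.7,-0.022,-0.061,-0.011,0.244,0.003,-0.747,0.7,-0.079,-0.085,-0.029,0.486,0.003,-1.495,0.7,-0.079,-0.085,-0.029,0.486,0.003,-1.495,0.7,-0.079,-0.085,-0.029,0.486,0.003,-1.495,0.7,-0.079,-0.085,-0.029,0.486,0.003,-1.495,0.7,-0.079,-0.085,-0.029,0.486,0.003,-1.495,0.7,-0.079,-0.085,-0.029,0.486,0.003,-1.495,0.7,-0.079,-0.085,-0.029,0.486,0.003,-1.495,0.7,-0.079,-0.085,-0.029,0.486,0.003,-1.495,0.7]}}

```text
t: 20.65
tool_pos: [0.5844, -0.1374, 0.1782]
orientation: [0.743, 0.544, 0.317, 0.229]
ft_force: [-0.0, 0.7, 1.0]
gripper_width: 0.0599
grasp_force: 0.0
```

```bash
python3 cone.py
```

```text
0 tcp [ 0.493 -0.189  0.12 ] d [-0.081 -0.084 -0.026] r [ 4.860e-01  1.000e-03 -1.487e+00]
45 tcp [ 0.535 -0.143  0.137] d [-0.025 -0.06  -0.007] r [ 0.243 -0.    -0.74 ]
90 tcp [ 0.584 -0.139  0.177] d [-0.002 -0.     0.   ] r [ 0.    -0.002  0.007]
135 tcp [ 0.613 -0.18   0.217] d [-0.026  0.058 -0.007] r [-0.243 -0.002  0.754]
180 tcp [ 0.604 -0.241  0.234] d [-0.082  0.082 -0.026] r [-0.487 -0.003  1.501]
[-0.53  0.24  2.18  1.58  0.38 -1.66]
```

Request:
{"op": "step_arm", "data": {"steps": [-0.025,-0.06,-0.007,0.243,0,-0.74,0.7,-0.025,-0.06,-0.007,0.243,0,-0.74,0.7,-0.025,-0.06,-0.007,0.243,0,-0.74,0.7,-0.025,-0.06,-0.007,0.243,0,-0.74,0.7,-0.025,-0.06,-0.007,0.243,0,-0.74,0.7,-0.025,-0.06,-0.007,0.243,0,-0.74,0.7,-0.081,-0.084,-0.026,0.486,0.001,-1.487,1,-0.081,-0.084,-0.026,0.486,0.001,-1.487,1,-0.081,-0.084,-0.026,0.486,0.001,-1.487,1,-0.081,-0.084,-0.026,0.486,0.001,-1.487,1,-0.081,-0.084,-0.026,0.486,0.001,-1.487,1,-0.081,-0.084,-0.026,0.486,0.001,-1.487,1,-0.081,-0.084,-0.026,0.486,0.001,-1.487,1,-0.081,-0.084,-0.026,0.486,0.001,-1.487,1]}}

```text
t: 21.82
tool_pos: [0.4908, -0.185, 0.1188]
orientation: [0.214, 0.953, -0.044, 0.209]
ft_force: [-0.2, 1.0, 0.0]
gripper_width: 0.0857
grasp_force: 0.0
```

```bash
cat > blk.py <<'E'
from m import *
from sys import argv
def blk(c,r,zl,zh,n="wrist"):
    P=cloud(n);Q=rect(P,(c[0]-r,c[1]-r),(c[0]+r,c[1]+r),zl,zh)
    (cx,cy),(w,h),a=cv2.minAreaRect(Q[:,:2].astype(np.float32));b=cv2.boxPoints(((cx,cy),(w,h),a))
    e=b[1]-b[0];f=b[2]-b[1];l=e if np.linalg.norm(e)>np.linalg.norm(f) else f;l=l*np.sign(l[0])
    print("block",np.round([cx,cy,w,h],4),"yaw",np.arctan2(l[1],l[0]).round(3),"z",np.nanmedian(Q[:,2]).round(4),len(Q))
E
python3 - <<'E'
from blk import *
p,d=snap("wrist");cv2.imwrite("pics/w5.png",p[...,::-1])
blk((.536,-.273),.065,.025,.036)
s=ctrl.sense();print(s["tool_pos"],s["joint_positions"].round(2))
E
```

```text
block [ 0.5338 -0.2751  0.0493  0.0902] yaw -0.216 z 0.029 5185
[ 0.49061806 -0.18505955  0.11879944] [-0.45  0.22  2.11  0.02  0.38 -1.59]
```

View pics/w5.png

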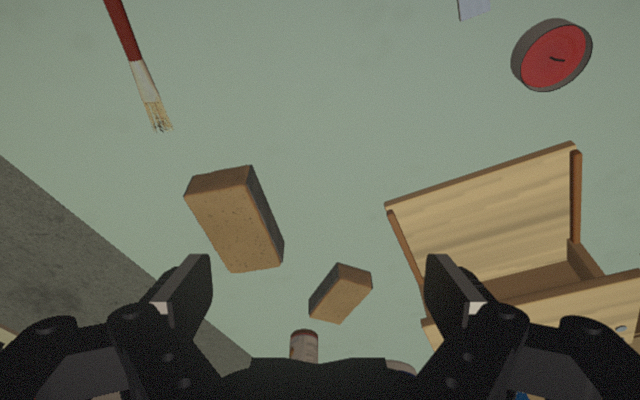

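The wrist view shows the larger bar at (235,220), the smaller look-alike at (340,292), and the low module to the right with its floor free at (490,215). The fit gives a 49x90 mm bar at (0.534,-0.275) with yaw -0.216. Next is a pre-grasp near its robot-side end.

```bash
python3 - <<'E'
from m import *
for b in(.07,0):delta((.5047,-.2687,.0216),20,-.216,b)
E
```

```text
tcp-> [ 0.4876 -0.2649  0.0698] d [-0.0084 -0.0738  0.0572] r [-0.0799  0.0819 -0.2134] t 21.8667 j [-0.45  0.22  2.11  0.02  0.38 -1.59]
tcp-> [ 0.5109 -0.2701  0.004 ] d [-0.0022 -0.0689  0.1267] r [-0.0799  0.0819 -0.2134] t 21.8667 j [-0.45  0.22  2.11  0.02  0.38 -1.59]
```

Request:
{"op": "step_arm", "data": {"steps": [-0.005,-0.035,0.015,-0.04,0.04,-0.105,1,-0.008,-0.074,0.035,-0.08,0.082,-0.213,1,-0.008,-0.074,0.057,-0.08,0.082,-0.213,1,-0.008,-0.074,0.057,-0.08,0.082,-0.213,1,-0.008,-0.074,0.057,-0.08,0.082,-0.213,1,-0.008,-0.074,0.057,-0.08,0.082,-0.213,1]}}

```text
t: 22.37
tool_pos: [0.4868, -0.2683, 0.0698]
orientation: [0.11, 0.979, -0.019, 0.173]
ft_force: [0.5, 0.7, 0.9]
gripper_width: 0.0853
grasp_force: 0.0
```

```bash
python3 - <<'E'
from blk import *
snap("wrist");blk((.536,-.273),.065,.025,.036)
delta((.5047,-.2695,.0216),20,-.216)
E
```

```text
block [ 0.5341 -0.2756  0.0489  0.091 ] yaw -0.217 z 0.0291 8251
tcp-> [ 0.5109 -0.2709  0.004 ] d [-0.0007  0.0016  0.0708] r [-0.0014  0.0006 -0.0055] t 22.4167 j [-0.68  0.36  2.03  0.35  0.46 -2.32]
```

Request:
{"op": "step_arm", "data": {"steps": [0,0.0015,0.02,0,0,-0.005,1,0,0.0015,0.04,0,0,-0.005,1,0,0.0015,0.058,0,0,-0.005,1,0,0.0015,0.07,0,0,-0.005,1,0,0.0015,0.07,0,0,-0.005,1,0,0.0015,0.07,0,0,-0.005,1]}}

```text
t: 22.92
tool_pos: [0.5104, -0.2694, 0.0058]
orientation: [0.104, 0.979, -0.02, 0.173]
ft_force: [0.6, -0.0, 0.6]
gripper_width: 0.0852
grasp_force: 0.0
```

Request:
{"op": "step_arm", "data": {"steps": [0,0,0,0,0,0,0,0,0,0,0,0,0,0,0,0,0,0,0,0,0,0,0,0,0,0,0,0,0,0,0,0,0,0,0,0,0,0,0,0,0,0,0,0,0,0,0,0,0], "newtons": 45}}

```text
t: 23.5
tool_pos: [0.511, -0.2712, 0.0073]
orientation: [0.103, 0.979, -0.022, 0.174]
ft_force: [-1.5, 1.4, 6.7]
gripper_width: 0.047
grasp_force: 46.7
```

```bash
python3 - <<'E'
from m import *
s=ctrl.sense();print(s["gripper_width"],s["grasp_force"],s["ft_force"],s["tool_pos"])
delta((.5047,-.2695,.08),20,-.216)
E
```

```text
0.04701773652684847 46.734641790390015 [-1.51831108  1.36107814  6.68713996] [ 0.51103213 -0.27117306  0.00726358]
tcp-> [ 0.5109 -0.2709  0.0624] d [-0.019  -0.0001 -0.0518] r [-0.0043  0.0043  0.0062] t 23.5 j [-0.65  0.5   2.04  0.48  0.31 -2.45]
```

Request:
{"op": "step_arm", "data": {"steps": [-0.006,0,-0.017,0,0,0,0,-0.012,0,-0.034,0,0,0,0,-0.019,0,-0.052,0,0,0,0,-0.026,0,-0.07,0,0,0,0,-0.026,0,-0.07,0,0,0,0,-0.026,0,-0.07,0,0,0,0]}}

```text
t: 24.0
tool_pos: [0.5118, -0.2714, 0.0823]
orientation: [0.103, 0.979, -0.022, 0.175]
ft_force: [-0.5, 0.6, -0.9]
gripper_width: 0.0474
grasp_force: 46.8
```

```bash
cat > held.py <<'E'
from blk import *
p,d=snap("wrist");P=cloud("wrist");s=ctrl.sense()
Rm=R.from_quat(s["orientation"]).as_matrix();g=s["tool_pos"]-Rm[:,2]*ctrl.grip_depth
# block top face points ahead of the fingers
u=np.array([np.cos(PSI),np.sin(PSI)]) if 'PSI' in globals() else None
E
python3 - <<'E'
from blk import *
p,d=snap("wrist");cv2.imwrite("pics/w6.png",p[...,::-1])
snap("scene");s=ctrl.sense();print(s["tool_pos"],s["gripper_width"],s["ft_force"])
q=rect(cloud("scene"),(.46,-.34),(.60,-.21),.06,.135)
print(len(q),np.nanpercentile(q,[1,50,99],axis=0).round(3).tolist())
delta((.59,-.10,.075),20,-.01);delta((.60,-.10,.075),20,-.01)
E
```

```text
[ 0.51049905 -0.27028474  0.08018154] 0.047030362810553214 [-0.10535701 -0.2225521  -0.79934969]
627 [[0.477, -0.317, 0.075], [0.541, -0.288, 0.101], [0.577, -0.252, 0.132]]
tcp-> [ 0.5964 -0.1001  0.0574] d [-0.0378  0.1846  0.037 ] r [-0.0741  0.0011 -0.1875] t 24.1 j [-0.65  0.36  1.98  0.3   0.5  -2.25]
tcp-> [ 0.6064 -0.1001  0.0574] d [-0.047   0.1867  0.0404] r [-0.0741  0.0011 -0.1875] t 24.1 j [-0.65  0.36  1.98  0.3   0.5  -2.25]
```

View pics/w6.png

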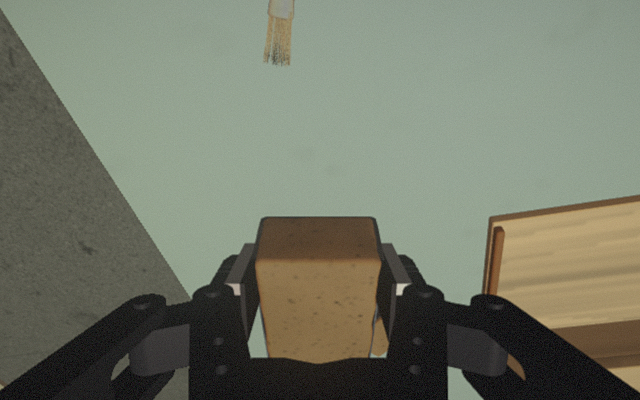

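Held square, with the block centred between the pads (columns 258–380). I'll check for droop and compute the transit to just in front of the low module.

```bash
python3 - <<'E'
from m import *
P=cloud("scene");q=rect(P,(.525,-.315),(.575,-.255),.085,.125)
q=q[q[:,2]>.095];A=np.c_[q[:,:2]-[.534,-.2755],np.ones(len(q))]
for i in range(4):
    c=np.linalg.lstsq(A,q[:,2],rcond=None)[0];r=np.abs(q[:,2]-A@c);k=r<.004;A,q=A[k],q[k]
print("top plane slope,height",c.round(4),len(q))
delta((.53,-.0975,.07),20,0.0)
E
```

```text
top plane slope,height [0.0043 0.0319 0.1019] 323
tcp-> [ 0.5364 -0.0975  0.0524] d [0.0195 0.1745 0.0214] r [-0.0775  0.0011 -0.1969] t 24.1 j [-0.65  0.36  1.98  0.3   0.5  -2.25]
```

Request:
{"op": "step_arm", "data": {"steps": [0.004,0.035,0.004,-0.015,0,-0.04,0,0.008,0.07,0.008,-0.031,0,-0.08,0,0.012,0.105,0.012,-0.046,0,-0.12,0,0.016,0.14,0.017,-0.062,0,-0.16,0,0.0195,0.1745,0.021,-0.0775,0.001,-0.197,0,0.0195,0.1745,0.021,-0.0775,0.001,-0.197,0,0.0195,0.1745,0.021,-0.0775,0.001,-0.197,0]}}

```text
t: 24.68
tool_pos: [0.5355, -0.0957, 0.0513]
orientation: [-0.002, 0.985, 0.001, 0.172]
ft_force: [0.0, -0.6, -0.2]
gripper_width: 0.0473
grasp_force: 47.0
```

```bash
python3 - <<'E'
from blk import *
p,d=snap("wrist");P=cloud("wrist")
# low roof front edge / floor strips
q=rect(P,(.56,-.2),(.75,0),.078,.094);print("roof",len(q),np.nanpercentile(q,[1,99],axis=0).round(4).tolist() if len(q) else "")
q=rect(P,(.56,-.19),(.64,-.01),.0125,.02);
for n,k in(("L",q[q[:,1]>-.06]),("R",q[q[:,1]<-.13])):
    if len(k)>20:print(n,len(k),np.median(k,0).round(4),np.polyfit(k[:,0],k[:,1],1).round(3))
q=rect(P,(.54,-.16),(.64,-.03),.005,.012);print("floor front x",np.nanpercentile(q[:,0],[.5,2]).round(4),len(q))
delta((.60,-.0975,.05),20,0.0);delta((.610,-.0975,.05),20,0.0);delta((.610,-.0975,.034),20,0.0)
E
```

```text
roof 0 
L 171 [ 0.5824 -0.03    0.016 ] [ 0.064 -0.067]
R 217 [ 0.5822 -0.1628  0.0161] [-0.006 -0.159]
floor front x [0.5741 0.5746] 579
tcp-> [ 0.6064 -0.0975  0.0324] d [-0.0593 -0.0005  0.0422] r [ 0.0003 -0.0015  0.0015] t 24.7333 j [-0.33  0.38  2.08  0.31  0.37 -2.18]
tcp-> [ 0.6164 -0.0975  0.0324] d [-0.0687 -0.0005  0.0456] r [ 0.0003 -0.0015  0.0015] t 24.7333 j [-0.33  0.38  2.08  0.31  0.37 -2.18]
tcp-> [ 0.6164 -0.0975  0.0164] d [-0.0633 -0.0005  0.0606] r [ 0.0003 -0.0015  0.0015] t 24.7333 j [-0.33  0.38  2.08  0.31  0.37 -2.18]
```

Request:
{"op": "step_arm", "data": {"steps": [0.007,-0.0005,0.018,0,-0.001,0.001,0,0.007,-0.0005,0.018,0,-0.001,0.001,0,-0.011,-0.0005,0.0245,0,-0.001,0.001,0,-0.029,-0.0005,0.031,0,-0.001,0.001,0,-0.048,-0.0005,0.038,0,-0.001,0.001,0,-0.068,-0.0005,0.0455,0,-0.001,0.001,0,-0.068,-0.0005,0.0455,0,-0.001,0.001,0,-0.068,-0.0005,0.0455,0,-0.001,0.001,0]}}

```text
t: 25.4
tool_pos: [0.6178, -0.1001, 0.0341]
orientation: [0.001, 0.985, -0.001, 0.175]
ft_force: [-1.1, 0.5, -2.0]
gripper_width: 0.0469
grasp_force: 47.0
```

```bash
python3 - <<'E'
from m import *
s=ctrl.sense();print(s["ft_force"],s["tool_pos"],s["gripper_width"])
delta((.609,-.0970,.034),20,0.0)
E
```

```text
[-1.06334779  0.46731125 -1.95590459] [ 0.61784069 -0.10011005  0.03414277] 0.04693214600150076
tcp-> [ 0.6154 -0.097   0.0164] d [0.0084 0.0031 0.0158] r [-0.0018  0.0031 -0.0019] t 25.4 j [-0.28  0.48  1.92  0.24  0.41 -2.06]
```

Request:
{"op": "step_arm", "data": {"steps": [0.003,0.002,0.006,-0.002,0.003,-0.002,0,0.005,0.003,0.011,-0.002,0.003,-0.002,0,0.007,0.003,0.014,-0.002,0.003,-0.002,0,0.0075,0.003,0.0155,-0.002,0.003,-0.002,0,0.0075,0.003,0.0155,-0.002,0.003,-0.002,0]}}

```text
t: 25.82
tool_pos: [0.6132, -0.0953, 0.0159]
orientation: [-0.001, 0.985, 0.001, 0.172]
ft_force: [-0.0, -0.1, 1.0]
gripper_width: 0.047
grasp_force: 47.1
```

```bash
python3 - <<'E'
from blk import *
s=ctrl.sense();print(s["ft_force"],s["tool_pos"],s["gripper_width"])
snap("wrist");P=cloud("wrist")
q=rect(P,(.58,-.13),(.66,-.06),.03,.055);print(len(q),np.nanpercentile(q,[1,50,99],axis=0).round(4).tolist())
E
```

```text
[-0.04427181 -0.11295604  0.97311286] [ 0.61319458 -0.09530308  0.01590365] 0.047045548882138924
16476 [[0.5877, -0.1256, 0.0306], [0.6065, -0.0954, 0.0377], [0.6542, -0.0626, 0.0542]]
```

The block is down, with its top at 0.038 as expected. Releasing.

Request:
{"op": "step_arm", "data": {"steps": [0,0,0,0,0,0,0.58,0,0,0,0,0,0,0.62,0,0,0,0,0,0,0.7,0,0,0,0,0,0,0.78,0,0,0,0,0,0,0.78,0,0,0,0,0,0,0.78,0,0,-0.02,0,0,0,0.78,0,0,-0.045,0,0,0,0.78,0.01,0,-0.075,0,0,0,0.78,0.03,0,-0.105,0,0,0,0.78,0.04,0,-0.12,0,0,0,0.78,0.04,0,-0.12,0,0,0,0.78,0.04,0,-0.12,0,0,0,0.78], "newtons": 20}}

```text
t: 26.95
tool_pos: [0.5363, -0.096, 0.1168]
orientation: [-0.001, 0.985, 0.0, 0.174]
ft_force: [0.3, -0.9, 0.3]
gripper_width: 0.0669
grasp_force: 0.0
```

```bash
python3 - <<'E'
from fit import *
s=ctrl.sense();print(s["t"],s["ft_force"],s["tool_pos"])
p,d=snap("wrist");cv2.imwrite("pics/w7.png",p[...,::-1]);P=cloud("wrist")
q=rect(P,(.56,-.14),(.70,-.05),.033,.043);print("blocktop",len(q),np.nanpercentile(q,[.5,50,99.5],axis=0).round(4).tolist())
k=q[q[:,0]<np.nanpercentile(q[:,0],1)+.02]
for sg in(1,-1):
    e=[(x,(sg*k[np.abs(q[:0].sum()+k[:,0]-x)<.002][:,1]).max()*sg) for x in np.linspace(k[:,0].min()+.004,k[:,0].max()-.003,6)];print("side slope",np.polyfit(*zip(*e),1).round(3))
p,d=snap("scene");a=cv2.resize(p[110:280,280:410],None,fx=4,fy=4,interpolation=2)[:600];cv2.imwrite("pics/s2.png",a[...,::-1])
P=cloud("scene");c=np.load("scene.npz")["T"][:3,3]
for z0,z1 in((.07,.09),(.09,.11)):
    q=rect(P,(.64,.075),(.70,.13),z0,z1);print(z0,cyl(q,.011,c))
E
```

```text
26.95 [ 0.32660803 -0.89083013  0.25298376] [ 0.53633123 -0.09599699  0.11681042]
blocktop 4804 [[0.5924, -0.1196, 0.0331], [0.6289, -0.0959, 0.037], [0.6804, -0.0717, 0.0384]]
side slope [-0.003 -0.07 ]
side slope [ 0.   -0.12]
0.07 (array([0.6707, 0.1034]), 39, np.float64(0.0017))
0.09 (array([0.6728, 0.103 ]), 36, np.float64(0.0014))
```

View pics/s2.png

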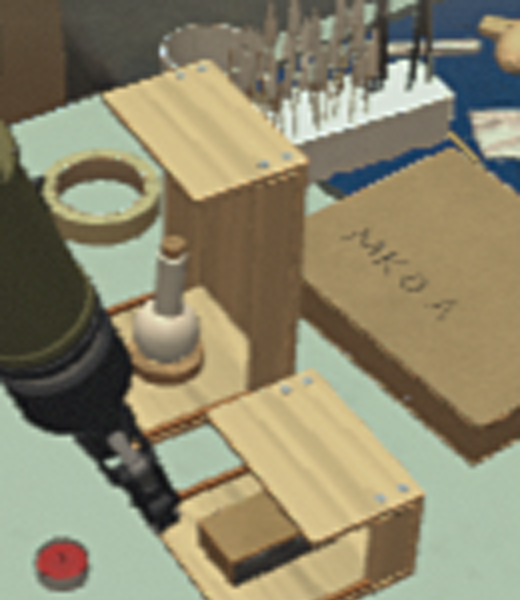

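The scene crop shows the flask upright in its ring at (165,330) and the block at (250,530), straight and reaching under the low roof. The block centre is about 11 mm behind the roof edge with yaw near 0. The gripper is clear, so I hand in.

```bash
python3 -c "
from bench import ctrl
print(ctrl.finish_job())"
```

```text
the job is handed in; nothing more can be done
None
```

I handed the job in at about 27 s, but `finish_job()` gave no verdict; my last measurements have the flask in the tall module's ring (about 2 mm off its axis, leaning about 3.6°) and the sanding block flat and straight on the low module's floor, its centre about 11 mm behind the roof edge, and I moved clear of the wax tin, tea light and dropper bottle without re-measuring them.

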